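# Lock the rod clamp with the hex key

## Task

Lock the aluminium clamp block onto its cross bar: take the hex key out of its stand, find the sunken hex socket of the clamp screw with it by feel, pressing only gently so that the screw's spring is never pressed near its end, and seat it fully. Turn the screw clockwise (seen from above) a quarter turn at a time, letting go of the key and taking a fresh grip between the quarters, until after about half a turn it comes up against its stop. Leave the key standing fully seated in the screw, let go of it, and leave the other things on the bench alone.

Things in the scene. Friction and masses are not known exactly. Their poses are not given: they have to be found in the camera images.
- clamp_block: fixed aluminium block, 104 x 80 x 60 mm high (x, y, z), on a dark foot plate 150 x 88 x 10 mm; a 12 mm steel cross bar sticks out 46 mm on both y sides near its front, 36 mm up. Origin under its centre, z up.
- well (a point): centre of the mouth of the round well, 42 mm across, in the middle of the clamp block's top (60 mm above the bench); axes as the block's. In it stands the dark steel clamp screw, its flat round face (34 mm across) 12 mm below this point. The screw's axis may be up to 3 mm off the well's axis along the block's x and up to 3 mm along its y.
- clamp_screw (a joint): turn of the clamp screw in rad, growing clockwise seen from above: 0 = open stop, 3.14 = fully locked, rigid stop. Starts at 0 to 0.25; stays where left; turning takes about 0.12 N m. Its hex socket (19.2 mm across flats, 22 mm deep, flat floor: a seated key's tip is 34 mm below the well's mouth) starts at any angle, which this value does not tell.
- screw_spring (a joint): how far the clamp screw is pressed down on its spring, in m: 0 = up (unpressed), 0.014 = the end of the spring, rigid. It starts to give at 4 N, then yields 1 mm for each further 0.8 N.
- key_handle (a point): centre of the key's upright-standing black flat wing handle, 50 mm long (along x) x 14 mm thick (along y) x 30 mm high (z along the key, up when it stands). Loose; the key weighs about 250 g and is 80 mm tall in all.
- key_tip (a point): middle of the key's lower end, 65 mm below the handle's centre; axes as the handle's. The steel hex shank, 50 mm long, is 18 mm across flats; flats face +x and -x, corners +y and -y. Its lowest 6 mm taper to 12.5 mm across flats: the tip dips about 5 mm into the socket at any angle, and drops home only where the hexagons agree within 7 degrees (they repeat every 60).
- hex_key: the whole key (handle and shank); origin at its tip, axes as point key_tip.
- key_stand: fixed grey plastic stand, 64 x 64 x 36 mm high on an 84 x 84 mm foot; the key stands upright in its round hole, 23 mm across and 30 mm deep, handle on top. Origin under its centre.
- tape_roll: bystander: paper tape roll lying flat, 68 mm across, 19 mm high; origin under its centre
- marker_0: bystander: dark marker pen lying, 126 mm long, 14 mm thick; origin under its centre
- timer: bystander: small white timer, 58 x 58 x 18 mm; origin under its centre
- amber_vial_0: bystander: amber glass vial with black cap, 24 mm across, 72 mm tall; origin under its centre
- beaker_0: bystander: empty glass beaker, 53 mm across, 70 mm tall; origin under its centre
- buffer_0: bystander: white plastic bottle with screw cap, 54 mm across, 109 mm tall; origin under its centre
Things that resemble listed ones, but are neither listed nor needed, are in the scene too. What is shaped like the hex_key but pink is not meant.

How it is judged (in metres and radians):
On the way, in this order (a step that is already met when the one before it is completed fails the run):
1. the key is seated in the screw's socket: tip more than 30.5 mm below the well's mouth (z of key_tip in the frame of well below -0.0305 m and horizontal distance between key_tip and well below 0.009 m), for 0.2 s.
2. part-way (screw between 0.8 and 2.6 rad) the key is let go, still seated in the socket (all of step 1 and contact force between the fingers and hex_key below 0.1 N and value of joint clamp_screw between 0.8 and 2.6 rad), for 0.1 s.
At the end, for the whole second after the job is handed in: The screw is turned to its stop (3.14 rad, at least 2.95), and the key stands at rest and let go in the socket, upright within 0.2 rad, its tip more than 30.5 mm below the well's mouth and within 9 mm of the well's axis (all of step 1 and value of joint clamp_screw above 2.95 rad and contact force between the fingers and hex_key below 0.1 N and linear speed of hex_key below 0.03 m/s and angle between key_handle's own z axis and vertical below 0.2 rad); the robot touches nothing.
It fails at once if the screw is pressed down more than 12 mm, close to the end of its spring (over about 14 N) (value of joint screw_spring above 0.012 m).
It fails at once if the key is pushed against the clamp block with more than 25 N (contact force between hex_key and clamp_block above 25 N).
It fails at once if the hand or arm pushes on the clamp block with more than 25 N (contact force between any of the fingers, the arm and clamp_block above 25 N).
It fails at once if a bystander is moved more than 30 mm (distance of any of tape_roll, marker_0, timer, amber_vial_0, beaker_0, buffer_0 from where it was at the start of the episode above 0.03 m).
It also fails if it takes over 72 s, if anything falls off the work surface, if the arm or the gripper's body presses on something with over 40 N, if the wrist force passes 120 N, or if a joint passes its speed limit or range.

## Robot

A 6-joint arm with a two-finger parallel gripper is mounted at the origin on a cart in front of the work surface, level with it; the furniture and walls round the work are solid. World frame = base frame: x ahead of the robot, y to its left, z up, the work surface at z = 0. Lengths are in mm, angles in rad, forces in N, time in s.
With the tool pointing down it reaches from about 275 to 1000 mm from the base axis. Payload 8.4 kg.
Tool frame: the origin (TCP) lies midway between the tips of the shut fingers; the grasp point (between the pads) lies 19 mm behind it; z points along the fingers, x is the direction in which the jaws open and shut, and the axes are right-handed (so a half turn about z gives the same grasp; the last joint's range is limited). The gripper opens to 85 mm and grips with 20 to 120 N. Pads are 22 mm wide; open, the fingers measure 114 mm over their backs; the gripper's body (76 mm by 85 mm) begins 54 mm behind the grasp point. The pads swing forward as they close: fully open they stand 13 mm farther back than shut.
Start: joints at [-1.229, 0.353, 1.633, -0, 1.155, -0.002], TCP at [210.666, -588.428, 231.281] pointing down, gripper open.
Joint ranges: [-2.63, 2.63], [-0.92, 2.1], [0.06, 2.66], [-1.3, 4.44], [0, 2.69], [-3.02, 3.02]. Speed limits (rad/s): [2.22, 2.22, 2.79, 3.14, 3.14, 3.14].

## Interface

Orientations are given as [roll, pitch, yaw] about the fixed x, y, z axes, in that order (R = Rz(yaw) Ry(pitch) Rx(roll)).
In Python, from rig import sense, grab_frame, camera_model, job gives the robot as it stands.
- The arm moves only by the tool arm_command, never from a script. Its argument "plan" is a list of rows, each an object with "translation": the shift along the tool's x, y, z in cm, a list of three; "twist": the turn about the tool's z in rad; "gripper": the opening, from 0 (shut) to 1 (fully open). A call has exactly 5 rows; each row is the pose to reach, as a shift and turn from the pose measured when the call began, along the tool's axes at that moment; what a row does not reach only later rows make up. A row lasts 1/12 s, in which the tool goes at most 41.7 mm and 7.16 degrees, less where a joint would pass 70% of its speed; a pose out of reach is approached as far as the arm can. A call with a gripper value outside its range is refused whole. The fingers move at their own pace and stop on an object; "squeeze" is the grip in N (left out, the last holds). Time passes only in rows, so rows that repeat a pose let the fingers close, or fill a call up. It gives the time, the measured TCP pose, the force and the opening at its end, in the units of the state.
- sense(): the state, without advancing time (a new reading comes with each control period).
- grab_frame(name): name is "scene" or "side" or "wrist"; returns the picture (384x512x3 uint8, blue, green, red); there is no depth.
- camera_model(name): a dict with "fx", "fy", "cx", "cy" (pixels), "dist_coeffs" ([k1, k2, p1, p2, k3] as OpenCV has them; the pictures are not rectified), "pose" (4x4, takes a point from camera to world coordinates). Camera axes: x right, y down, z forward; pixel columns grow to the right and rows downward; lengths in mm; the calibration is good to about 2 mm. A picture is of the moment at which its call begins: read the wrist's pose just before it. camera_model takes no time and is no camera call; for the wrist camera it gives the pose at the moment of the call.
- job.sign_off(): hands the job in, once; it reports no verdict.
The state is a dict: "clock": time; "qpos": joint angles; "qvel": joint speeds; "joint_efforts": joint torques, N m; "eef_pos": TCP position; "tcp_rot": TCP orientation; "contact_force": force on the tool from outside, world axes, zero at the start; "wrist_torque": the same for the moment, N m; "opening": opening from 0.0 (shut) to 1.0 (fully open).
Only numpy, scipy, OpenCV 4.12 (cv2) and the standard library are available. Lean on these libraries where they do the work, as an engineer would, in place of code of your own. Each camera call takes 0.05 s, during which the arm holds its last target.

## Working session

There is one attempt and no reset: what is moved stays moved. The work goes in short steps, Python scripts to look and compute and a tool call to move; the robot and the scene stay as the last step left them, time stands still between calls to the robot, and variables do not carry over. Pictures are saved under pics/ and viewed, and the job is handed in when it is done.

Besides the shell and the picture viewer there is one more tool, called as a command line: name --argument value ..., lists and objects as JSON in quotes. arm_command: Moves the arm, as the interface text tells. Its arguments: {"type":"object","properties":{"plan":{"type":"array","items":{"type":"object","properties":{"translation":{"type":"array","items":{"type":"number"}},"twist":{"type":"number"},"gripper":{"type":"number"}}}},"squeeze":{"type":"number"}},"required":["plan"]}

```bash
ls; mkdir -p pics
python3 - <<'E'
from rig import sense, grab_frame, camera_model, job
import cv2, numpy as np
s=sense(); print(s)
for n in ["scene","side","wrist"]:
    m=camera_model(n); print(n,m)
    cv2.imwrite(f"pics/{n}0.png",grab_frame(n))
E
```

```text
pics
{'clock': 0.0, 'qpos': array([-1.22938857e+00,  3.53660293e-01,  1.63416415e+00, -1.85309902e-05,
        1.15520420e+00, -2.40268481e-03]), 'qvel': array([-0.00033698, -0.00064471, -0.00147632,  0.00041668,  0.00011661,
       -0.00083977]), 'joint_efforts': array([ 3.44934873e-03, -6.05248332e+01, -3.42062116e+01,  1.67422936e-04,
        9.54056246e-03,  5.47123375e-05]), 'eef_pos': array([ 210.49988467, -587.95803628,  230.54126058]), 'tcp_rot': array([ 3.14157916e+00,  1.43602849e-03, -1.22697841e+00]), 'contact_force': array([-0.41471422,  0.00755399, -0.09327426]), 'wrist_torque': array([-0.02850299,  0.04933293,  0.05095718]), 'opening': 0.9980611665901734}
scene {'fx': 373.1910173143469, 'fy': 373.1910173143469, 'cx': 250.50628963621006, 'cy': 197.36152284601064, 'dist_coeffs': array([-0.05465296,  0.        ,  0.        ,  0.        ,  0.        ]), 'pose': array([[-8.09144483e-01, -3.25993378e-01,  4.88890094e-01,
         1.18446946e+02],
       [-5.87542351e-01,  4.61444808e-01, -6.64727519e-01,
         7.39546763e+02],
       [-8.89902642e-03, -8.25104240e-01, -5.
[... 523 characters left out ...]
02, -9.04361541e-01, -4.26621983e-01,
         4.39637038e+02],
       [ 0.00000000e+00,  0.00000000e+00,  0.00000000e+00,
         1.00000000e+00]])}
wrist {'fx': 289.88277865031785, 'fy': 289.88277865031785, 'cx': 256.96991049986224, 'cy': 194.27430332395105, 'dist_coeffs': array([-0.03205519,  0.        ,  0.        ,  0.        ,  0.        ]), 'pose': array([[ 3.37286778e-01, -8.96406930e-01, -2.87562594e-01,
         2.85355143e+02],
       [-9.41400601e-01, -3.21682403e-01, -1.01416666e-01,
        -5.60901602e+02],
       [-1.59322455e-03,  3.04918099e-01, -9.52377244e-01,
         3.72701051e+02],
       [ 0.00000000e+00,  0.00000000e+00,  0.00000000e+00,
         1.00000000e+00]])}
```

View pics/scene0.png

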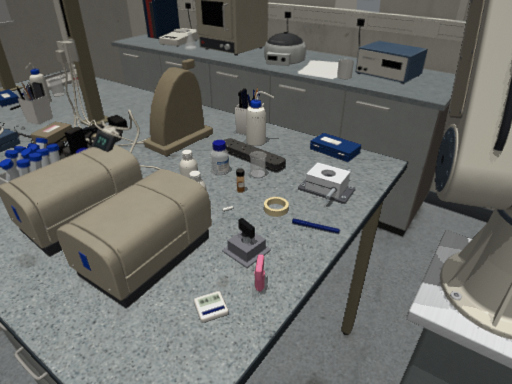

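View pics/side0.png

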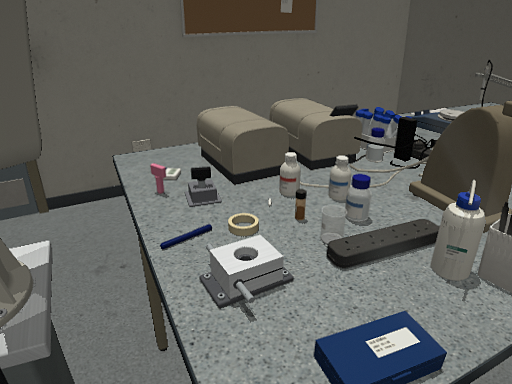

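View pics/wrist0.png

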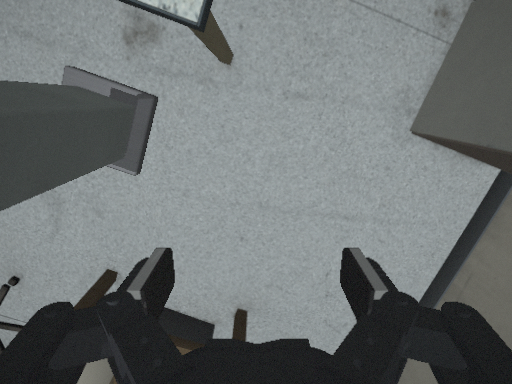

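Candidates for the key: the black-handled key in the grey stand, at scene (246,229) and side (201,175), and the pink look-alike, at scene (260,272) and side (158,178). By the description I want the black one in the stand. I'll check it in close crops.

Run:
```python
import cv2, numpy as np
a=cv2.imread('pics/scene0.png');b=cv2.imread('pics/side0.png')
def c(im,x,y,w,h,z): return cv2.resize(im[y:y+h,x:x+w],None,fx=z,fy=z,interpolation=cv2.INTER_CUBIC)
A=c(a,215,210,65,65,6);B=c(a,290,155,75,55,5)
C=c(b,175,155,60,60,6);D=c(b,190,225,110,85,5)
def pad(i):
    o=np.zeros((300,400,3),np.uint8); s=min(300/i.shape[0],400/i.shape[1]); i=cv2.resize(i,None,fx=s,fy=s); o[:min(300,i.shape[0]),:min(400,i.shape[1])]=i[:300,:400]; return o
cv2.imwrite('pics/crop0.png',np.vstack([np.hstack([pad(A),pad(B)]),np.hstack([pad(C),pad(D)])]))
```

```text
(no output)
```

View pics/crop0.png

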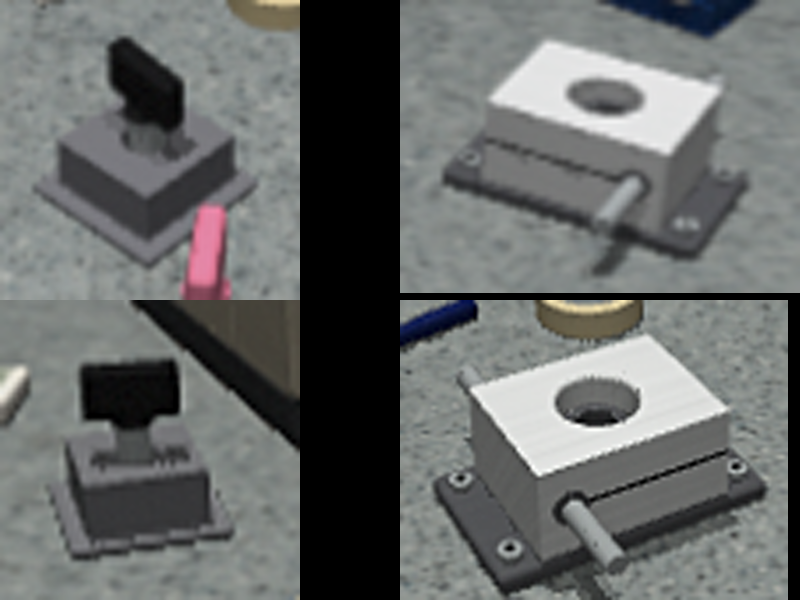

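```bash
cat > h.py <<'E'
from rig import sense, grab_frame, camera_model, job
import cv2, numpy as np
from scipy.optimize import least_squares
def K(m): return np.array([[m['fx'],0,m['cx']],[0,m['fy'],m['cy']],[0,0,1]])
def rayz(m,uv,z):
    p=cv2.undistortPoints(np.array(uv,float).reshape(-1,1,2),K(m),m['dist_coeffs']).reshape(-1,2)
    d=np.c_[p,np.ones(len(p))]@m['pose'][:3,:3].T; o=m['pose'][:3,3]
    return o+d*((z-o[2])/d[:,2])[:,None]
def proj(m,P):
    T=np.linalg.inv(m['pose']); r,_=cv2.Rodrigues(T[:3,:3])
    return cv2.projectPoints(np.array(P,float).reshape(-1,1,3),r,T[:3,3],K(m),m['dist_coeffs'])[0].reshape(-1,2)
def tri(obs):  # [(m,uv)]
    f=lambda X: np.concatenate([proj(m,X)[0]-np.array(uv) for m,uv in obs])
    s=least_squares(f,[500,-100,50]); return s.x,np.abs(s.fun).max()
E
python3 - <<'E'
from h import *
S=camera_model('scene');D=camera_model('side')
for m,uv,n in ((S,[(317.75,162.5),(350,170.9),(340.25,183.5),(306.3,173.2),(328.6,173.2)],'scene'),(D,[(260.3,234.9),(283.5,256.2),(229.7,274),(209.8,249.7),(245.8,254.5)],'side')):
    p=rayz(m,uv,60); print(n,np.round(p[:,:2],1).tolist(), np.round([np.linalg.norm(p[i]-p[(i+1)%4]) for i in range(4)],1), np.round(p[:4].mean(0)[:2],1))
# stand: scene crop A scale 4.615 off (215,210); side C scale 5 off (175,155)
a=lambda x,y:(215+x/4.615,210+y/4.615); c=lambda x,y:(175+x/5,155+(y-300)/5)
p=rayz(S,[a(122,100),a(235,138),a(148,192),a(58,143)],36);print(np.round(p,1).tolist(),p.mean(0))
p=rayz(D,[c(68,440),c(200,430),c(212,472),c(84,487)],36);print(np.round(p,1).tolist(),p.mean(0))
# handle: top z = key tip z 6 + 80 = 86
for m,uv in ((S,[a(122,38),a(184,85)]),(D,[c(80,363),c(177,360)])):
    print(np.round(rayz(m,uv,86),1).tolist())
print(tri([(S,a(147,84)),(D,c(130,395))]))
for m,uv in ((S,[(276,206),(315,226),(324,183)]),): print(np.round(rayz(m,uv,10),0).tolist())
E
```

```text
scene [[540.5, -180.9], [439.9, -190.4], [433.9, -110.1], [538.0, -104.8], [485.3, -142.2]] [101.1  80.6 104.2  76.1] [ 488.1 -146.6]
side [[536.5, -106.1], [542.5, -184.4], [440.5, -189.8], [434.2, -111.4], [486.0, -151.9]] [ 78.5 102.1  78.6 102.5] [ 488.4 -147.9]
[[549.7, 191.7, 36.0], [484.6, 182.5, 36.0], [496.8, 240.5, 36.0], [555.6, 237.7, 36.0]] [521.65859263 213.09642547  36.        ]
[[494.8, 234.6, 36.0], [561.9, 216.2, 36.0], [549.6, 164.7, 36.0], [486.0, 176.2, 36.0]] [523.07635548 197.92645382  36.        ]
[[541.6, 200.4, 86.0], [494.7, 212.8, 86.0]]
[[499.4, 214.8, 86.0], [545.0, 196.8, 86.0]]
(array([522.21156847, 205.41880451,  68.2540053 ]), np.float64(0.20468685817846222))
[[558.0, 23.0, 10.0], [428.0, 40.0, 10.0], [504.0, -161.0, 10.0]]
```

```bash
cat >> h.py <<'E'
from scipy.spatial.transform import Rotation as Rt
def go(x,y,z,yaw=None):
    s=sense(); R=Rt.from_euler('xyz',s['tcp_rot']).as_matrix()
    t=R.T@(np.array([x,y,z])-s['eef_pos'])/10
    tw=None
    if yaw is not None:
        tw=-(yaw-s['tcp_rot'][2])
    print('t',round(s['clock'],2),'tcp',np.round(s['eef_pos'],1),'rpy',np.round(s['tcp_rot'],3),'F',np.round(s['contact_force'],1),'op',round(s['opening'],3),'q6',round(s['qpos'][5],2))
    print('-> translation',np.round(t,2).tolist(),'twist',None if tw is None else round(tw,3))
E
python3 -c "
from h import *
go(488,-147,230,1.25)
S=camera_model('scene');D=camera_model('side')
print(rayz(S,[(258,290)],0),rayz(D,[(160,193)],0),tri([(S,(261,260)),(D,(158,168))]))"
```

```text
t 0.15 tcp [ 210.6 -588.1  230.7] rpy [-3.142e+00  1.000e-03 -1.227e+00] F [-0.3  0.4 -0.5] op 1.0 q6 -0.0
-> translation [-32.18, -40.99, 0.11] twist -2.477
[[429.89570216 292.6281953    0.        ]] [[425.5520497  283.32546641   0.        ]] (array([430.2741266 , 279.34136905,  75.86710878]), np.float64(0.936473615184525))
```

arm_command --plan '[{"translation":[-32,-41,0],"twist":-2.45,"gripper":1},{"translation":[-32,-41,0],"twist":-2.45,"gripper":1},{"translation":[-32,-41,0],"twist":-2.45,"gripper":1},{"translation":[-32,-41,0],"twist":-2.45,"gripper":1},{"translation":[-32,-41,0],"twist":-2.45,"gripper":1}]'

```text
clock: 0.57
eef_pos: [322.4, -410.5, 231.0]
tcp_rot: [-3.141, 0.0, -0.596]
contact_force: [0.6, -1.0, 0.6]
opening: 1.003
```

```bash
python3 -c "
from h import *
go(488,-147,230,1.25)"
```

```text
t 0.57 tcp [ 322.4 -410.5  231. ] rpy [-3.141  0.    -0.596] F [ 0.6 -1.   0.6] op 1.003 q6 -0.31
-> translation [-1.1, -31.11, 0.12] twist -1.846
```

arm_command --plan '[{"translation":[-1,-31,0],"twist":-1.85,"gripper":1},{"translation":[-1,-31,0],"twist":-1.85,"gripper":1},{"translation":[-1,-31,0],"twist":-1.85,"gripper":1},{"translation":[-1,-31,0],"twist":-1.85,"gripper":1},{"translation":[-1,-31,0],"twist":-1.85,"gripper":1}]'

```text
clock: 0.98
eef_pos: [433.6, -234.2, 231.2]
tcp_rot: [-3.141, -0.0, 0.029]
contact_force: [1.7, -0.7, 0.5]
opening: 0.996
```

```bash
python3 -c "
from h import *
go(488,-147,230,1.25)"
```

```text
t 0.98 tcp [ 433.6 -234.2  231.2] rpy [-3.141 -0.     0.029] F [ 1.7 -0.7  0.5] op 0.996 q6 -0.53
-> translation [5.69, -8.55, 0.13] twist -1.221
```

arm_command --plan '[{"translation":[3,-4.5,0],"twist":-1.22,"gripper":1},{"translation":[5.7,-8.6,0],"twist":-1.22,"gripper":1},{"translation":[5.7,-8.6,0],"twist":-1.22,"gripper":1},{"translation":[5.7,-8.6,0],"twist":-0.6,"gripper":1},{"translation":[5.7,-8.6,0],"twist":-0.6,"gripper":1}]'

```text
clock: 1.4
eef_pos: [488.7, -144.9, 231.1]
tcp_rot: [-3.141, -0.0, 0.638]
contact_force: [-0.5, -0.9, 0.6]
opening: 1.002
```

```bash
python3 -c "
from h import *
go(488,-147,230,1.25)
import pickle
m=camera_model('wrist');cv2.imwrite('pics/w1.png',grab_frame('wrist'));pickle.dump(m,open('w1.pkl','wb'))
m2=camera_model('wrist');print(np.abs(m2['pose']-m['pose']).max())
print(proj(m,[488,-147,60]))"
```

```text
t 1.4 tcp [ 488.7 -144.9  231.1] rpy [-3.141 -0.     0.638] F [-0.5 -0.9  0.6] op 1.002 q6 -0.93
-> translation [-0.18, 0.12, 0.11] twist -0.612
0.8621996621732393
[[253.78325812 176.48221201]]
```

View pics/w1.png

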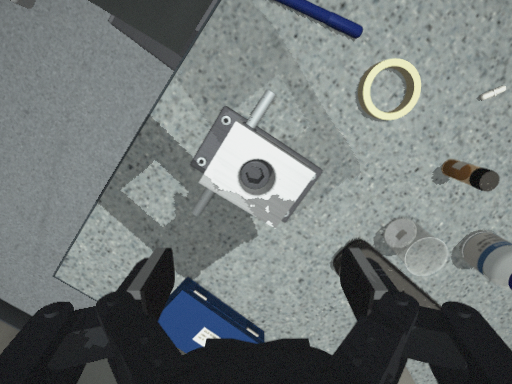

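```bash
python3 -c "
from h import *
import pickle
m=camera_model('wrist');im=grab_frame('wrist');pickle.dump(m,open('w2.pkl','wb'));cv2.imwrite('pics/w2.png',im)
m2=camera_model('wrist');print(np.abs(m2['pose']-m['pose']).max())
c=im[145:210,210:300]
c=cv2.resize(c,None,fx=8,fy=8,interpolation=cv2.INTER_CUBIC)
c=cv2.convertScaleAbs(c,alpha=1.5)
cv2.imwrite('pics/w2c.png',c)"
```

```text
0.5427653032044759
```

View pics/w2c.png

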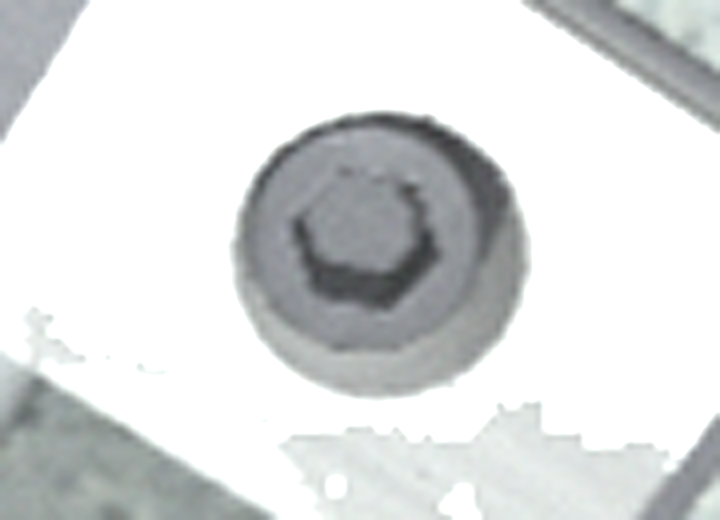

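```bash
python3 -c "
from h import *
import pickle
m=pickle.load(open('w2.pkl','rb'))
px=lambda L:[(210+(x+.5)/8-.5,145+(y+.5)/8-.5) for x,y in L]
H=rayz(m,px([(315,290),(383,308),(438,250),(418,183),(345,168),(294,222)]),48)
c=H.mean(0);print('hex',c,np.linalg.norm(H-c,axis=1),'R exp',19.2/3**.5)
a=np.degrees(np.arctan2(H[:,1]-c[1],H[:,0]-c[0]));print(a, np.mod(a,60))
F=rayz(m,px([(243,237),(480,237),(362,122),(362,350)]),48);print('face',F.mean(0),np.linalg.norm(F[0]-F[1]),np.linalg.norm(F[2]-F[3]))
W=rayz(m,px([(235,254),(528,254),(381,112),(381,397)]),60);print('well',W.mean(0),np.linalg.norm(W[0]-W[1]),np.linalg.norm(W[2]-W[3]))
go(521,206,200,1.25)
"
```

```text
hex [ 489.09829626 -146.97190231   48.        ] [10.7626256  10.88433251 10.63442071 10.9572563  10.55955182 10.51644851] R exp 11.085125168440815
[ -96.07745572  -39.65258564   26.5962641    83.52873003  142.88463874
 -155.43125172] [23.92254428 20.34741436 26.5962641  23.52873003 22.88463874 24.56874828]
face [ 488.68372891 -147.31496613   48.        ] 34.14558147328464 33.75901269742728
well [ 490.69932923 -145.36422245   60.        ] 40.750875388533224 40.849174924678515
t 1.5 tcp [ 488.1 -146.   231. ] rpy [-3.141 -0.     0.632] F [-0.5  0.4 -0.3] op 1.005 q6 -0.93
-> translation [23.45, -26.45, 3.12] twist -0.618
```

arm_command --plan '[{"translation":[23.4,-26.4,2],"twist":-0.62,"gripper":1},{"translation":[23.4,-26.4,2],"twist":-0.62,"gripper":1},{"translation":[23.4,-26.4,2],"twist":-0.62,"gripper":1},{"translation":[23.4,-26.4,2],"twist":-0.62,"gripper":1},{"translation":[23.4,-26.4,2],"twist":-0.62,"gripper":1}]'

```text
clock: 1.92
eef_pos: [507.2, 61.9, 219.4]
tcp_rot: [-3.142, -0.0, 1.252]
contact_force: [0.8, -0.4, -0.2]
opening: 1.0
```

```bash
python3 -c "
from h import *
go(521,206,200,1.25)"
```

```text
t 1.92 tcp [507.2  61.9 219.4] rpy [-3.142 -0.     1.252] F [ 0.8 -0.4 -0.2] op 1.0 q6 -1.13
-> translation [14.12, -3.2, 1.95] twist 0.002
```

arm_command --plan '[{"translation":[4,-0.9,0.5],"twist":0,"gripper":1},{"translation":[8,-1.8,1],"twist":0,"gripper":1},{"translation":[12,-2.7,1.5],"twist":0,"gripper":1},{"translation":[14.1,-3.2,1.9],"twist":0,"gripper":1},{"translation":[14.1,-3.2,1.9],"twist":0,"gripper":1}]'

```text
clock: 2.33
eef_pos: [520.9, 209.6, 199.6]
tcp_rot: [-3.141, -0.001, 1.251]
contact_force: [-0.7, 0.1, 0.4]
opening: 1.0
```

```bash
python3 -c "
from h import *
import pickle
go(521,206,200,1.25)
m=camera_model('wrist');im=grab_frame('wrist');pickle.dump(m,open('w3.pkl','wb'));cv2.imwrite('pics/w3.png',im)
p=proj(m,[[521,206,86],[497,214,86],[545,198,86]]);print(p)
u,v=int(p[0,0]),int(p[0,1]); x0,y0=u-60,max(v-50,0);print(x0,y0)
c=cv2.resize(im[y0:y0+100,x0:x0+120],None,fx=6,fy=6,interpolation=cv2.INTER_CUBIC)
cv2.imwrite('pics/w3c.png',cv2.convertScaleAbs(c,alpha=2,beta=20))"
```

```text
t 2.33 tcp [520.9 209.6 199.6] rpy [-3.141e+00 -1.000e-03  1.251e+00] F [-0.7  0.1  0.4] op 1.0 q6 -0.87
-> translation [-0.34, 0.12, -0.04] twist 0.001
[[251.66999385 190.79530504]
 [251.56397342 163.83567171]
 [251.77276693 216.24483798]]
191 140
```

View pics/w3c.png

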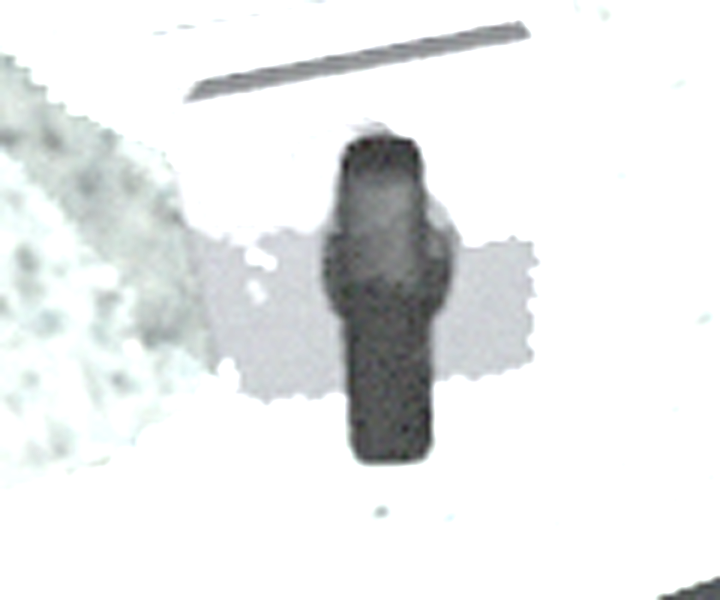

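View pics/w3.png

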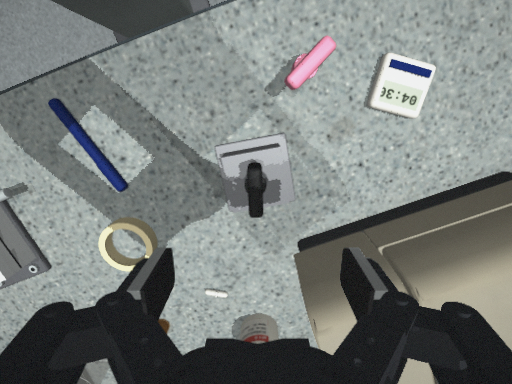

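```bash
python3 -c "
from h import *
import pickle
m=pickle.load(open('w3.pkl','rb'))
px=lambda L:[(191+(x+.5)/6-.5,140+(y+.5)/6-.5) for x,y in L]
a=rayz(m,px([(391,463),(381,170)]),86);print(a,np.linalg.norm(a[0]-a[1]),a.mean(0));d=a[0]-a[1];print('ang',np.arctan2(d[1],d[0]),np.arctan2(d[1],d[0])+np.pi/2)
s=rayz(m,px([(350,400),(434,400)]),86);print(np.linalg.norm(s[0]-s[1]))
S=camera_model('scene');D=camera_model('side')
c=a.mean(0); q=Rt.from_euler('z',np.arctan2(d[1],d[0])).as_matrix()
P=[c+q@np.array([x,y,z]) for x in(-25,25) for y in(-7,7) for z in (0,-30)]
b=cv2.imread('pics/scene0.png');e=cv2.imread('pics/side0.png')
o=[]
for mm,im in((S,b),(D,e)):
    uv=proj(mm,P); x0,y0=(uv.min(0)-25).astype(int)
    z=cv2.resize(im[y0:y0+75,x0:x0+75],None,fx=5,fy=5,interpolation=cv2.INTER_CUBIC)
    for u in uv: cv2.circle(z,tuple(((u-[x0,y0]+.5)*5).astype(int).tolist()),2,(0,0,255),-1)
    o.append(z)
cv2.imwrite('pics/ov.png',np.hstack(o))
"
```

```text
[[546.68241174 201.42229581  86.        ]
 [501.2557514  214.95804395  86.        ]] 47.40040028230264 [523.96908157 208.19016988  86.        ]
ang -0.2895926859470928 1.2812036408478038
13.14972773062308
```

View pics/ov.png

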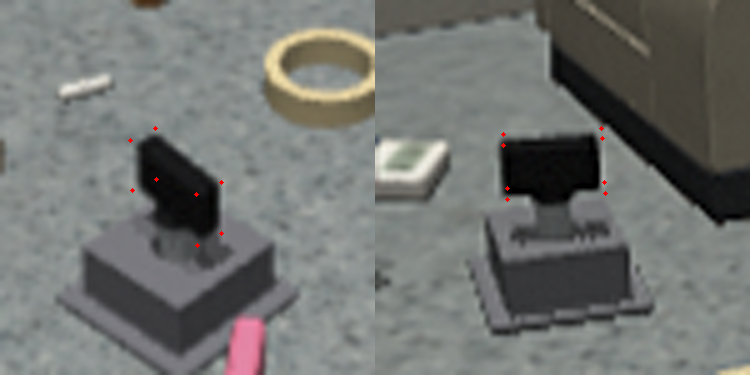

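```bash
python3 -c "
from h import *
import pickle
m=pickle.load(open('w3.pkl','rb'))
print(rayz(m,[(302,245),(510,175)],5)); print(rayz(m,[(298,257),(400,225),(500,187)],30));print(rayz(m,[(298,257),(400,225),(500,187)],100))
go(523,207,110,1.281)
"
```

```text
[[634.46399596 235.22933435   5.        ]
 [624.90164234 504.36303505   5.        ]]
[[634.76023136 226.21462165  30.        ]
 [632.31762802 352.37367521  30.        ]
 [622.63676314 472.02208672  30.        ]]
[[592.71582633 228.16097351 100.        ]
 [590.82167827 325.99262809 100.        ]
 [583.31452756 418.77552188 100.        ]]
t 2.38 tcp [520.7 207.5 199.8] rpy [-3.141  0.     1.251] F [-0.1 -0.7  0.9] op 1.001 q6 -0.88
-> translation [0.03, 0.24, 8.98] twist -0.03
```

arm_command --plan '[{"translation":[0,0.24,3],"twist":-0.03,"gripper":1},{"translation":[0,0.24,6],"twist":-0.03,"gripper":1},{"translation":[0,0.24,9],"twist":-0.03,"gripper":1},{"translation":[0,0.24,10],"twist":-0.03,"gripper":1},{"translation":[0,0.24,10],"twist":-0.03,"gripper":1}]'

```text
clock: 2.8
eef_pos: [521.1, 204.9, 97.6]
tcp_rot: [-3.137, 0.003, 1.278]
contact_force: [-0.5, -0.7, 0.4]
opening: 0.998
```

```bash
python3 -c "
from h import *
import pickle
m=camera_model('wrist');im=grab_frame('wrist');pickle.dump(m,open('w4.pkl','wb'));cv2.imwrite('pics/w4.png',cv2.convertScaleAbs(im,alpha=1.5,beta=20))
go(523,207,53,1.281)
"
```

```text
t 2.85 tcp [522.4 205.6  99.4] rpy [-3.139e+00  2.000e-03  1.279e+00] F [ 0.3 -0.4  0.5] op 1.003 q6 -0.91
-> translation [0.16, 0.03, 4.64] twist -0.002
```

View pics/w4.png

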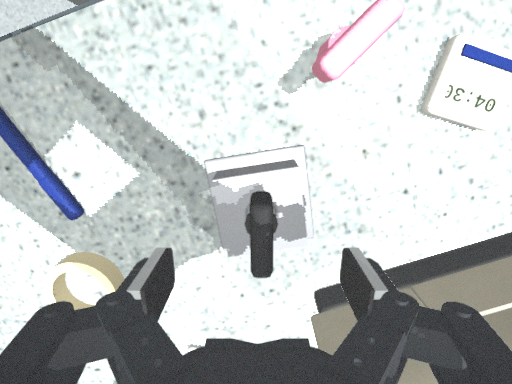

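arm_command --plan '[{"translation":[0.15,0,2],"twist":0,"gripper":1},{"translation":[0.15,0,3.6],"twist":0,"gripper":1},{"translation":[0.15,0,4.5],"twist":0,"gripper":1},{"translation":[0.15,0,4.6],"twist":0,"gripper":1},{"translation":[0.15,0,4.6],"twist":0,"gripper":1}]'

```text
clock: 3.27
eef_pos: [523.3, 206.9, 54.3]
tcp_rot: [-3.14, 0.001, 1.278]
contact_force: [-0.5, 0.8, -0.7]
opening: 1.001
```

```bash
python3 -c "
from h import *
import pickle
m=camera_model('wrist');im=grab_frame('wrist');pickle.dump(m,open('w5.pkl','wb'));cv2.imwrite('pics/w5.png',cv2.convertScaleAbs(im,alpha=1.5,beta=20))
go(523,207,53,1.281)
"
```

```text
t 3.32 tcp [523.6 207.1  54.7] rpy [-3.140e+00  1.000e-03  1.278e+00] F [0.1 0.5 0.1] op 1.001 q6 -0.9
-> translation [-0.03, -0.05, 0.17] twist -0.003
```

View pics/w5.png

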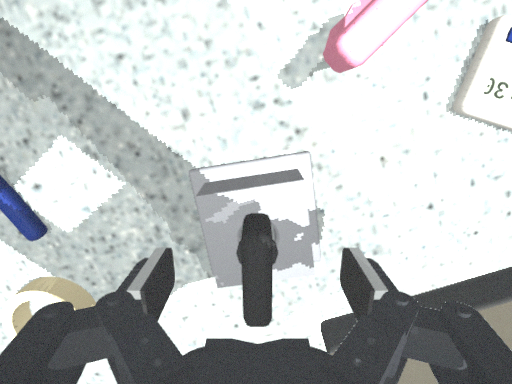

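```bash
python3 -c "
from h import *
import pickle
m=pickle.load(open('w5.pkl','rb'))
p=rayz(m,[(257,326),(244,290),(271,290)],86);c=sense()['eef_pos'];R=Rt.from_euler('xyz',sense()['tcp_rot']).as_matrix()
print((p-c)@R)
"
```

```text
[[  1.00605433  23.05024121 -31.36123845]
 [ -4.84202047   2.90315231 -31.32949096]
 [  7.30063665   2.90273038 -31.33673697]]
```

arm_command --plan '[{"translation":[0.1,-0.12,0.1],"twist":0,"gripper":1},{"translation":[0.1,-0.12,0.1],"twist":0,"gripper":0.5},{"translation":[0.1,-0.12,0.1],"twist":0,"gripper":0.2},{"translation":[0.1,-0.12,0.1],"twist":0,"gripper":0},{"translation":[0.1,-0.12,0.1],"twist":0,"gripper":0}]' --squeeze 50

```text
clock: 3.73
eef_pos: [522.8, 208.5, 54.0]
tcp_rot: [-3.141, 0.0, 1.278]
contact_force: [-1.2, 0.6, -0.1]
opening: 0.455
```

arm_command --plan '[{"translation":[0,0,0],"twist":0,"gripper":0},{"translation":[0,0,0],"twist":0,"gripper":0},{"translation":[0,0,0],"twist":0,"gripper":0},{"translation":[0,0,0],"twist":0,"gripper":0},{"translation":[0,0,0],"twist":0,"gripper":0}]'

```text
clock: 4.15
eef_pos: [522.9, 208.4, 54.2]
tcp_rot: [-3.141, 0.0, 1.278]
contact_force: [-1.3, -1.9, 4.5]
opening: 0.157
```

arm_command --plan '[{"translation":[0,0,-0.6],"twist":0,"gripper":0},{"translation":[0,0,-2],"twist":0,"gripper":0},{"translation":[0,0,-4.5],"twist":0,"gripper":0},{"translation":[0,0,-8],"twist":0,"gripper":0},{"translation":[0,0,-11],"twist":0,"gripper":0}]'

```text
clock: 4.57
eef_pos: [522.4, 208.2, 165.3]
tcp_rot: [-3.139, 0.001, 1.278]
contact_force: [0.9, 1.0, -1.9]
opening: 0.158
```

```bash
python3 -c "
from h import *
import pickle
m=camera_model('wrist');im=grab_frame('wrist');pickle.dump(m,open('w6.pkl','wb'));cv2.imwrite('pics/w6.png',cv2.convertScaleAbs(im,alpha=1.5,beta=20))
m=camera_model('side');im=grab_frame('side');p=proj(m,sense()['eef_pos'])[0].astype(int)
cv2.imwrite('pics/s6.png',cv2.resize(im[p[1]-50:p[1]+60,p[0]-60:p[0]+60],None,fx=5,fy=5,interpolation=cv2.INTER_CUBIC))
go(489,-147,170,1.459)
"
```

```text
t 4.67 tcp [525.8 209.6 169.1] rpy [ 3.136 -0.005  1.278] F [ 1.1  0.8 -2.4] op 0.16 q6 -0.9
-> translation [-35.2, 6.77, -0.22] twist -0.181
```

View pics/w6.png

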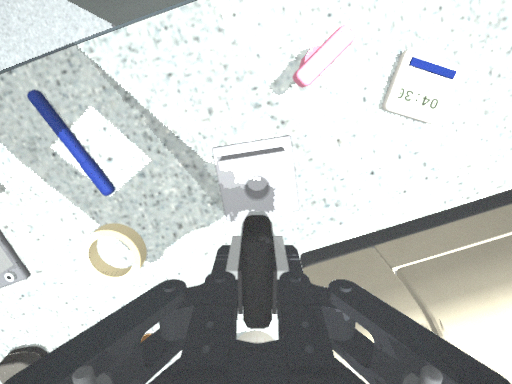

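View pics/s6.png

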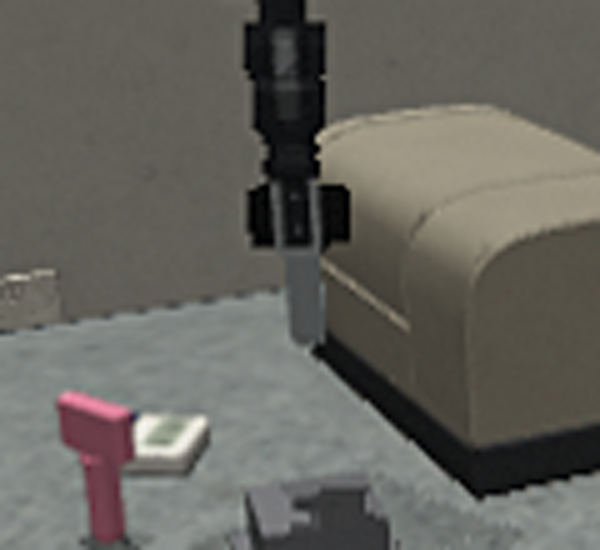

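arm_command --plan '[{"translation":[-2,0.4,-0.2],"twist":-0.18,"gripper":0},{"translation":[-6,1.2,-0.2],"twist":-0.18,"gripper":0},{"translation":[-10,1.9,-0.2],"twist":-0.18,"gripper":0},{"translation":[-14,2.7,-0.2],"twist":-0.18,"gripper":0},{"translation":[-18,3.4,-0.2],"twist":-0.18,"gripper":0}]'

```text
clock: 5.08
eef_pos: [505.2, 26.0, 169.6]
tcp_rot: [3.137, -0.003, 1.459]
contact_force: [2.1, -0.5, -2.7]
opening: 0.159
```

```bash
python3 -c "
from h import *
go(489,-147,170,1.459)"
```

```text
t 5.08 tcp [505.2  26.  169.6] rpy [ 3.137e+00 -3.000e-03  1.459e+00] F [ 2.1 -0.5 -2.7] op 0.159 q6 -1.41
-> translation [-17.37, 0.32, -0.1] twist -0.0
```

arm_command --plan '[{"translation":[-4,0.1,-0.1],"twist":0,"gripper":0},{"translation":[-8,0.2,-0.1],"twist":0,"gripper":0},{"translation":[-12,0.3,-0.1],"twist":0,"gripper":0},{"translation":[-16,0.3,-0.1],"twist":0,"gripper":0},{"translation":[-17.4,0.3,-0.1],"twist":0,"gripper":0}]'

```text
clock: 5.5
eef_pos: [487.5, -151.2, 169.2]
tcp_rot: [3.138, -0.002, 1.457]
contact_force: [0.2, 0.1, -3.4]
opening: 0.156
```

```bash
python3 -c "
from h import *
import pickle
go(489,-147,170,1.459)
for n in('side','scene'):
    im=grab_frame(n);cv2.imwrite(f'pics/{n}7.png',im);m=camera_model(n)
    c=sense()['eef_pos'];p=proj(m,c-[0,0,20])[0].astype(int)-[40,40];print(n,p,proj(m,c-[0,0,48]))
    cv2.imwrite(f'pics/{n}7c.png',cv2.resize(im[p[1]:p[1]+80,p[0]:p[0]+80],None,fx=7,fy=7,interpolation=cv2.INTER_CUBIC))
go(489,-147,170,1.459)
"
```

```text
t 5.5 tcp [ 487.5 -151.2  169.2] rpy [ 3.138e+00 -2.000e-03  1.457e+00] F [ 0.2  0.1 -3.4] op 0.156 q6 -1.77
-> translation [0.44, 0.1, -0.08] twist -0.002
side [205 169] [[246.14776848 223.86808509]]
scene [292 104] [[331.25773607 153.19287455]]
t 5.6 tcp [ 487.8 -149.5  169.1] rpy [ 3.138e+00 -3.000e-03  1.455e+00] F [-0.8  1.1 -2.1] op 0.159 q6 -1.76
-> translation [0.27, 0.09, -0.09] twist -0.004
```

View pics/side7c.png

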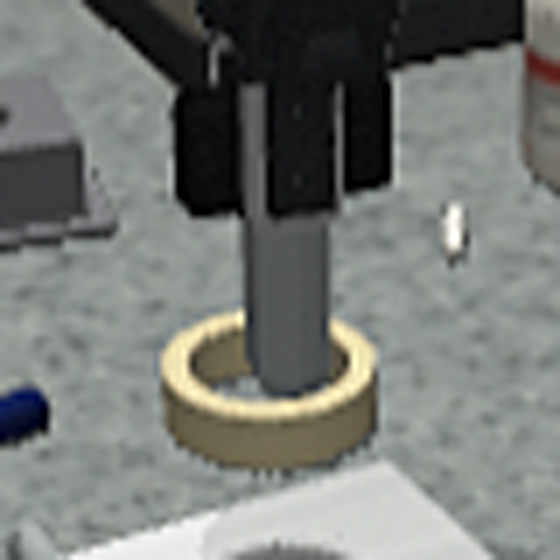

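View pics/scene7c.png

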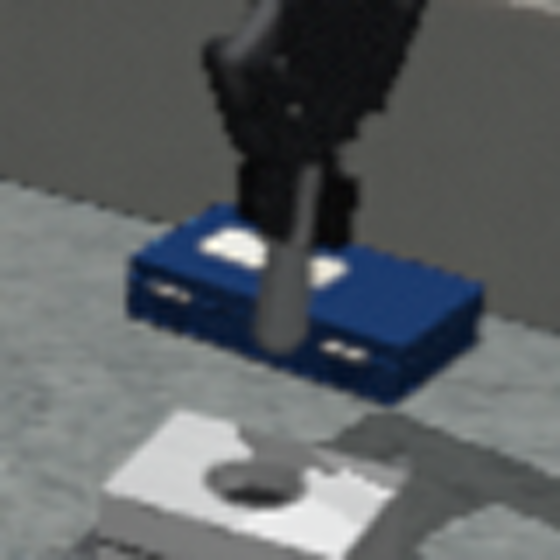

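```bash
python3 -c "
from h import *
o=[]
for n in('scene','side'):
    im=cv2.imread(f'pics/{n}0.png');m=camera_model(n)
    p=proj(m,[489,-147,60])[0].astype(int)-[20,17];print(n,p)
    z=cv2.resize(im[p[1]:p[1]+34,p[0]:p[0]+40],None,fx=10,fy=10,interpolation=cv2.INTER_CUBIC)
    th=np.linspace(0,2*np.pi,60)
    for (cx,cy,r,zz,col) in((490.7,-145.4,21,60,(0,0,255)),(488.2,-147.2,21,60,(0,255,0)),(486.2,-148.8,17,48,(255,0,0))):
        for u in proj(m,np.c_[cx+r*np.cos(th),cy+r*np.sin(th),0*th+zz]): cv2.circle(z,tuple(((u-p+.5)*10).astype(int).tolist()),1,col,-1)
    o.append(z)
cv2.imwrite('pics/well.png',np.hstack(o))
"
```

```text
scene [308 155]
side [226 235]
```

View pics/well.png

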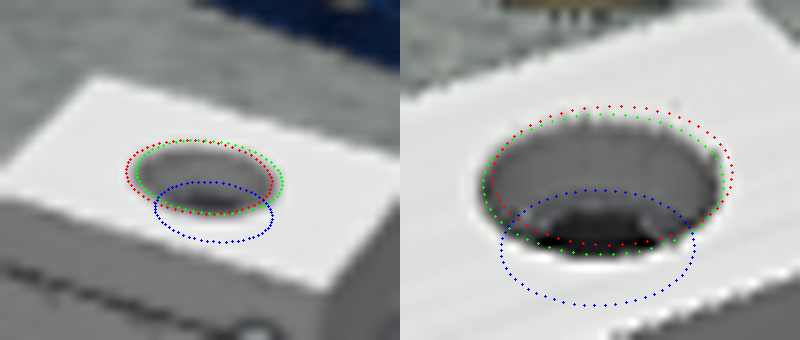

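```bash
python3 -c "
from h import *
S=camera_model('scene');D=camera_model('side')
a=(308+205/10-.5,155+180/10-.5);b=(226+202/10-.5,235+189/10-.5)
print(rayz(S,[a],60),rayz(D,[b],60),tri([(S,a),(D,b)]))
# tip measured
t1=(331.6,152.9);t2=(246.1,223.7);print(tri([(S,t1),(D,t2)]))
"
```

```text
[[ 488.45089773 -144.76826211   60.        ]] [[ 487.15770267 -148.80899462   60.        ]] (array([ 488.42674775, -146.54058996,   58.42430847]), np.float64(0.22148553880708732))
(array([ 487.64765542, -151.34066186,  121.30879097]), np.float64(0.004505621163673368))
```

arm_command --plan '[{"translation":[0.1,0.1,1.5],"twist":0,"gripper":0},{"translation":[0.15,0.1,3],"twist":0,"gripper":0},{"translation":[0.15,0.1,4.5],"twist":0,"gripper":0},{"translation":[0.15,0.1,5.5],"twist":0,"gripper":0},{"translation":[0.15,0.1,5.5],"twist":0,"gripper":0}]'

```text
clock: 6.02
eef_pos: [487.6, -146.6, 111.8]
tcp_rot: [-3.141, -0.004, 1.456]
contact_force: [-0.9, -0.3, -2.6]
opening: 0.161
```

```bash
python3 -c "
from h import *
import pickle
m=camera_model('wrist');im=grab_frame('wrist');pickle.dump(m,open('w8.pkl','wb'));cv2.imwrite('pics/w8.png',cv2.convertScaleAbs(im,alpha=1,beta=20))
go(487.3,-147.8,100,1.459)"
```

```text
t 6.07 tcp [ 488.3 -146.9  112.9] rpy [ 3.141 -0.004  1.456] F [ 0.6 -0.7 -1.9] op 0.157 q6 -1.76
-> translation [-0.1, -0.09, 1.29] twist -0.003
```

View pics/w8.png

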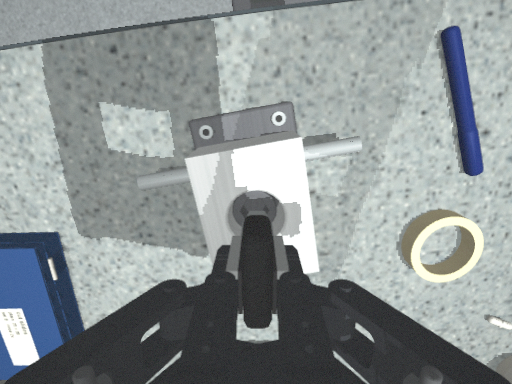

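```bash
python3 -c "
from h import *
im=cv2.imread('pics/w8.png')[180:240,220:300];cv2.imwrite('pics/w8c.png',cv2.resize(im,None,fx=9,fy=9,interpolation=cv2.INTER_CUBIC))"
```

```text
(no output)
```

View pics/w8c.png

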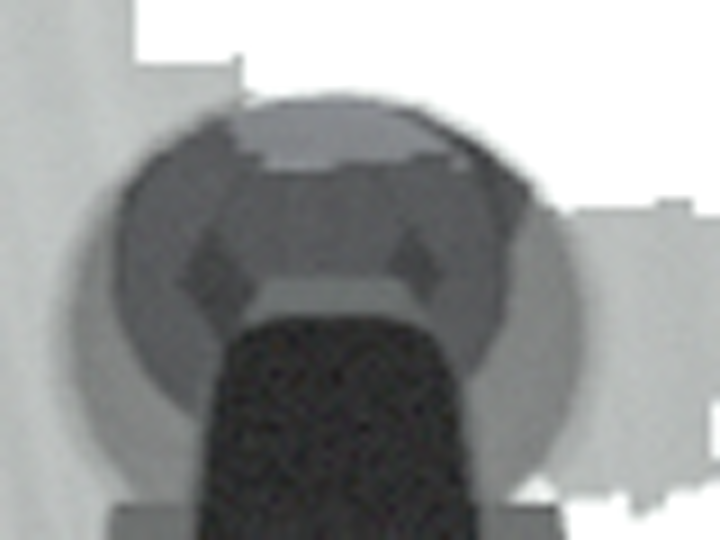

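```bash
python3 -c "
from h import *
import pickle
m=pickle.load(open('w8.pkl','rb'))
f=lambda x,y:(220+(x+.5)/9-.5,180+(y+.5)/9-.5)
p=rayz(m,[f(183,280),f(440,275),f(115,260),f(510,260),f(311,278)],48);d=p[1]-p[0]
print(p,np.linalg.norm(d),np.degrees(np.arctan2(d[1],d[0])),p[:2].mean(0),p[2:4].mean(0))
q=proj(m,[[488.3,-146.9,48],[488.3,-146.9,64]]);print((q-[220,180]+.5)*9)
"
```

```text
[[ 488.02955485 -158.24234141   48.        ]
 [ 490.10280703 -136.64254044   48.        ]
 [ 485.57869725 -163.69082611   48.        ]
 [ 489.44513964 -130.64360728   48.        ]
 [ 489.10519606 -147.48863023   48.        ]] 21.699073165040797 84.51727353536518 [ 489.06618094 -147.44244092   48.        ] [ 487.51191844 -147.16721669   48.        ]
[[317.3135934  268.87567771]
 [316.91844114 341.41582919]]
```

arm_command --plan '[{"translation":[-0.18,-0.1,0.3],"twist":0,"gripper":0},{"translation":[-0.18,-0.1,0.6],"twist":0,"gripper":0},{"translation":[-0.18,-0.1,0.9],"twist":0,"gripper":0},{"translation":[-0.18,-0.1,1.2],"twist":0,"gripper":0},{"translation":[-0.18,-0.1,1.2],"twist":0,"gripper":0}]'

```text
clock: 6.48
eef_pos: [486.9, -148.5, 100.6]
tcp_rot: [3.141, -0.004, 1.456]
contact_force: [0.1, 0.6, -2.2]
opening: 0.156
```

```bash
python3 -c "
from h import *
go(487.2,-148.6,95,1.459)"
```

```text
t 6.48 tcp [ 486.9 -148.5  100.6] rpy [ 3.141 -0.004  1.456] F [ 0.1  0.6 -2.2] op 0.156 q6 -1.76
-> translation [-0.01, 0.03, 0.56] twist -0.003
```

arm_command --plan '[{"translation":[0,0,0.12],"twist":0,"gripper":0},{"translation":[0,0,0.25],"twist":0,"gripper":0},{"translation":[0,0,0.4],"twist":0,"gripper":0},{"translation":[0,0,0.5],"twist":0,"gripper":0},{"translation":[0,0,0.5],"twist":0,"gripper":0}]'

```text
clock: 6.9
eef_pos: [486.8, -148.5, 95.4]
tcp_rot: [3.141, -0.004, 1.456]
contact_force: [0.2, -0.1, -1.6]
opening: 0.154
```

arm_command --plan '[{"translation":[0,0,0.07],"twist":0,"gripper":0},{"translation":[0,0,0.14],"twist":0,"gripper":0},{"translation":[0,0,0.21],"twist":0,"gripper":0},{"translation":[0,0,0.28],"twist":0,"gripper":0},{"translation":[0,0,0.3],"twist":0,"gripper":0}]'

```text
clock: 7.32
eef_pos: [486.8, -148.4, 92.3]
tcp_rot: [3.142, -0.004, 1.456]
contact_force: [0.9, 0.2, -2.8]
opening: 0.156
```

arm_command --plan '[{"translation":[0,0,0.05],"twist":0,"gripper":0},{"translation":[0,0,0.1],"twist":0,"gripper":0},{"translation":[0,0,0.15],"twist":0,"gripper":0},{"translation":[0,0,0.2],"twist":0,"gripper":0},{"translation":[0,0,0.2],"twist":0,"gripper":0}]'

```text
clock: 7.73
eef_pos: [486.7, -148.4, 90.2]
tcp_rot: [-3.141, -0.004, 1.456]
contact_force: [-0.1, 0.4, -2.3]
opening: 0.159
```

arm_command --plan '[{"translation":[0,0,0.05],"twist":0,"gripper":0},{"translation":[0,0,0.1],"twist":0,"gripper":0},{"translation":[0,0,0.15],"twist":0,"gripper":0},{"translation":[0,0,0.2],"twist":0,"gripper":0},{"translation":[0,0,0.2],"twist":0,"gripper":0}]'

```text
clock: 8.15
eef_pos: [486.6, -148.4, 88.1]
tcp_rot: [-3.141, -0.004, 1.456]
contact_force: [0.1, -0.5, -2.1]
opening: 0.155
```

arm_command --plan '[{"translation":[0,0,0.05],"twist":0,"gripper":0},{"translation":[0,0,0.1],"twist":0,"gripper":0},{"translation":[0,0,0.15],"twist":0,"gripper":0},{"translation":[0,0,0.2],"twist":0,"gripper":0},{"translation":[0,0,0.2],"twist":0,"gripper":0}]'

```text
clock: 8.57
eef_pos: [486.6, -148.4, 86.0]
tcp_rot: [-3.141, -0.004, 1.456]
contact_force: [0.6, 0.2, -2.6]
opening: 0.154
```

arm_command --plan '[{"translation":[0,0,0.1],"twist":0,"gripper":0},{"translation":[0,0,0.2],"twist":0,"gripper":0},{"translation":[0,0,0.3],"twist":0,"gripper":0},{"translation":[0,0,0.4],"twist":0,"gripper":0},{"translation":[0,0,0.4],"twist":0,"gripper":0}]'

```text
clock: 8.98
eef_pos: [486.5, -148.3, 81.8]
tcp_rot: [-3.141, -0.004, 1.456]
contact_force: [0.9, 0.6, -3.5]
opening: 0.157
```

arm_command --plan '[{"translation":[0,0,0.1],"twist":0,"gripper":0},{"translation":[0,0,0.2],"twist":0,"gripper":0},{"translation":[0,0,0.3],"twist":0,"gripper":0},{"translation":[0,0,0.4],"twist":0,"gripper":0},{"translation":[0,0,0.4],"twist":0,"gripper":0}]'

```text
clock: 9.4
eef_pos: [486.3, -148.2, 77.5]
tcp_rot: [-3.14, -0.004, 1.456]
contact_force: [-0.3, 0.8, -2.7]
opening: 0.16
```

arm_command --plan '[{"translation":[0,0,0.06],"twist":0,"gripper":0},{"translation":[0,0,0.12],"twist":0,"gripper":0},{"translation":[0,0,0.18],"twist":0,"gripper":0},{"translation":[0,0,0.2],"twist":0,"gripper":0},{"translation":[0,0,0.2],"twist":0,"gripper":0}]'

```text
clock: 9.82
eef_pos: [486.3, -148.2, 75.5]
tcp_rot: [-3.14, -0.004, 1.456]
contact_force: [0.8, -0.7, -2.4]
opening: 0.16
```

arm_command --plan '[{"translation":[0,0,0.05],"twist":0,"gripper":0},{"translation":[0,0,0.1],"twist":0,"gripper":0},{"translation":[0,0,0.15],"twist":0,"gripper":0},{"translation":[0,0,0.15],"twist":0,"gripper":0},{"translation":[0,0,0.15],"twist":0,"gripper":0}]'

```text
clock: 10.23
eef_pos: [486.4, -148.2, 74.2]
tcp_rot: [-3.141, -0.004, 1.456]
contact_force: [0.4, 0.3, 2.0]
opening: 0.16
```

arm_command --plan '[{"translation":[0,0,0],"twist":0.06,"gripper":0},{"translation":[0,0,0],"twist":0.14,"gripper":0},{"translation":[0,0,0],"twist":0.23,"gripper":0},{"translation":[0,0,0],"twist":0.32,"gripper":0},{"translation":[0,0,0],"twist":0.4,"gripper":0}]'

```text
clock: 10.65
eef_pos: [486.7, -148.0, 74.3]
tcp_rot: [-3.139, -0.004, 1.051]
contact_force: [0.7, 2.4, -0.3]
opening: 0.16
```

```bash
python3 -c "
from h import *
go(486.4,-148.2,74.2,1.459); print(sense()['wrist_torque'])"
```

```text
t 10.65 tcp [ 486.7 -148.    74.3] rpy [-3.139 -0.004  1.051] F [ 0.7  2.4 -0.3] op 0.16 q6 -1.36
-> translation [-0.03, -0.02, 0.01] twist -0.408
[ 0.46353708 -0.24056706  0.16670524]
```

Low forces and about 0.17 N m of turning moment, so I'll carry on with the quarter.

arm_command --plan '[{"translation":[0,0,0],"twist":0.09,"gripper":0},{"translation":[0,0,0],"twist":0.18,"gripper":0},{"translation":[0,0,0],"twist":0.27,"gripper":0},{"translation":[0,0,0],"twist":0.36,"gripper":0},{"translation":[0,0,0],"twist":0.44,"gripper":0}]'

```text
clock: 11.07
eef_pos: [487.1, -147.7, 74.3]
tcp_rot: [-3.138, -0.004, 0.607]
contact_force: [1.6, 2.4, -2.1]
opening: 0.156
```

arm_command --plan '[{"translation":[0,0,0],"twist":0.09,"gripper":0},{"translation":[0,0,0],"twist":0.18,"gripper":0},{"translation":[0,0,0],"twist":0.27,"gripper":0},{"translation":[0,0,0],"twist":0.36,"gripper":0},{"translation":[0,0,0],"twist":0.44,"gripper":0}]'

```text
clock: 11.48
eef_pos: [487.7, -147.5, 74.3]
tcp_rot: [-3.137, -0.003, 0.162]
contact_force: [2.5, 2.0, -3.6]
opening: 0.155
```

```bash
python3 -c "
from h import *
go(486.4,-148.2,74.2,1.459); print(sense()['wrist_torque'])"
```

```text
t 11.48 tcp [ 487.7 -147.5   74.3] rpy [-3.137e+00 -3.000e-03  1.620e-01] F [ 2.5  2.  -3.6] op 0.155 q6 -0.47
-> translation [-0.14, 0.05, 0.01] twist -1.297
[ 0.38671958 -0.48704633  0.09261246]
```

arm_command --plan '[{"translation":[0,0,0],"twist":0.08,"gripper":0},{"translation":[0,0,0],"twist":0.16,"gripper":0},{"translation":[0,0,0],"twist":0.22,"gripper":0},{"translation":[0,0,0],"twist":0.26,"gripper":0},{"translation":[0,0,0],"twist":0.26,"gripper":0}]'

```text
clock: 11.9
eef_pos: [488.1, -147.4, 74.4]
tcp_rot: [-3.136, -0.002, -0.1]
contact_force: [1.7, 2.4, -1.8]
opening: 0.158
```

arm_command --plan '[{"translation":[0,0,0],"twist":0,"gripper":0.4},{"translation":[0,0,0],"twist":0,"gripper":0.7},{"translation":[0,0,0],"twist":0,"gripper":0.9},{"translation":[0,0,0],"twist":0,"gripper":0.9},{"translation":[0,0,0],"twist":0,"gripper":0.9}]'

```text
clock: 12.32
eef_pos: [488.1, -147.4, 74.5]
tcp_rot: [-3.136, -0.002, -0.099]
contact_force: [0.1, -0.8, -0.6]
opening: 0.857
```

```bash
python3 -c "
from h import *
import pickle
go(486.4,-148.2,74.2,1.459)
m=camera_model('wrist');im=grab_frame('wrist');pickle.dump(m,open('w9.pkl','wb'));cv2.imwrite('pics/w9.png',cv2.convertScaleAbs(im,alpha=1.3,beta=20))
for n in('side','scene'):
    im=grab_frame(n);m=camera_model(n)
    p=proj(m,[488,-148,60])[0].astype(int)-[40,40]
    cv2.imwrite(f'pics/{n}9c.png',cv2.resize(im[p[1]:p[1]+80,p[0]:p[0]+80],None,fx=7,fy=7,interpolation=cv2.INTER_CUBIC))
go(486.4,-148.2,74.2,1.459)
"
```

```text
t 12.32 tcp [ 488.1 -147.4   74.5] rpy [-3.136e+00 -2.000e-03 -9.900e-02] F [ 0.1 -0.8 -0.6] op 0.857 q6 -0.21
-> translation [-0.16, 0.09, 0.02] twist -1.558
t 12.47 tcp [ 488.1 -147.4   74.4] rpy [-3.136e+00 -2.000e-03 -9.900e-02] F [ 0.5  0.3 -0.6] op 0.901 q6 -0.21
-> translation [-0.16, 0.1, 0.02] twist -1.558
```

View pics/w9.png

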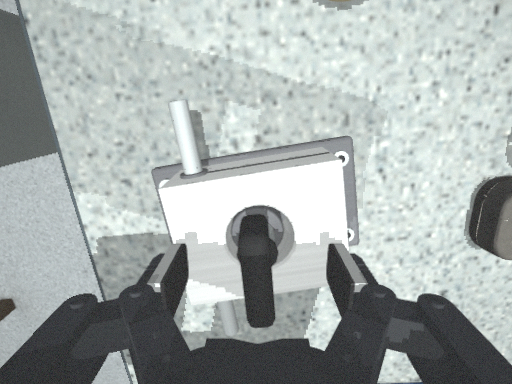

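View pics/side9c.png

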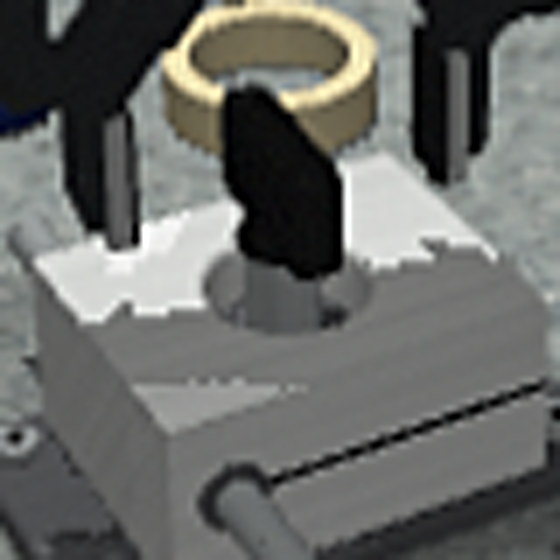

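The key stands seated and upright in the well and the fingers are clear of it (opening 0.9). In the wrist picture the handle runs from (255,215) to (262,325). That completes the first let-go. Now a fresh grip and the second quarter.

arm_command --plan '[{"translation":[0,0,0],"twist":0,"gripper":0.5},{"translation":[0,0,0],"twist":0,"gripper":0.3},{"translation":[0,0,0],"twist":0,"gripper":0},{"translation":[0,0,0],"twist":0,"gripper":0},{"translation":[0,0,0],"twist":0,"gripper":0}]' --squeeze 50

```text
clock: 12.88
eef_pos: [488.1, -147.4, 74.4]
tcp_rot: [-3.136, -0.002, -0.099]
contact_force: [-0.2, -0.1, 1.3]
opening: 0.189
```

arm_command --plan '[{"translation":[0,0,0],"twist":0,"gripper":0},{"translation":[0,0,0],"twist":0,"gripper":0},{"translation":[0,0,0],"twist":0,"gripper":0},{"translation":[0,0,0],"twist":0,"gripper":0},{"translation":[0,0,0],"twist":0,"gripper":0}]'

```text
clock: 13.3
eef_pos: [488.1, -147.5, 74.5]
tcp_rot: [-3.136, -0.003, -0.099]
contact_force: [-0.2, 0.2, 1.9]
opening: 0.161
```

arm_command --plan '[{"translation":[0,0,0],"twist":0.06,"gripper":0},{"translation":[0,0,0],"twist":0.15,"gripper":0},{"translation":[0,0,0],"twist":0.24,"gripper":0},{"translation":[0,0,0],"twist":0.33,"gripper":0},{"translation":[0,0,0],"twist":0.42,"gripper":0}]'

```text
clock: 13.72
eef_pos: [488.5, -147.6, 74.6]
tcp_rot: [-3.135, -0.001, -0.524]
contact_force: [1.5, -0.5, 1.2]
opening: 0.162
```

arm_command --plan '[{"translation":[0,0,0],"twist":0.09,"gripper":0},{"translation":[0,0,0],"twist":0.18,"gripper":0},{"translation":[0,0,0],"twist":0.27,"gripper":0},{"translation":[0,0,0],"twist":0.36,"gripper":0},{"translation":[0,0,0],"twist":0.44,"gripper":0}]'

```text
clock: 14.13
eef_pos: [488.9, -147.9, 74.7]
tcp_rot: [-3.135, 0.001, -0.968]
contact_force: [0.2, -1.8, 1.1]
opening: 0.161
```

```bash
python3 -c "
from h import *
go(486.4,-148.2,74.2,1.459); print(sense()['wrist_torque'])"
```

```text
t 14.13 tcp [ 488.9 -147.9   74.7] rpy [-3.135e+00  1.000e-03 -9.680e-01] F [ 0.2 -1.8  1.1] op 0.161 q6 0.66
-> translation [-0.11, 0.22, 0.05] twist -2.427
[-0.34561266 -0.07136943  0.18125484]
```

arm_command --plan '[{"translation":[0,0,0],"twist":0.07,"gripper":0},{"translation":[0,0,0],"twist":0.14,"gripper":0},{"translation":[0,0,0],"twist":0.21,"gripper":0},{"translation":[0,0,0],"twist":0.28,"gripper":0},{"translation":[0,0,0],"twist":0.32,"gripper":0}]'

```text
clock: 14.55
eef_pos: [489.0, -148.2, 74.7]
tcp_rot: [-3.136, 0.002, -1.291]
contact_force: [-0.6, -2.3, 0.2]
opening: 0.161
```

arm_command --plan '[{"translation":[0,0,0],"twist":0.04,"gripper":0},{"translation":[0,0,0],"twist":0.08,"gripper":0},{"translation":[0,0,0],"twist":0.12,"gripper":0},{"translation":[0,0,0],"twist":0.16,"gripper":0},{"translation":[0,0,0],"twist":0.16,"gripper":0}]'

```text
clock: 14.97
eef_pos: [489.1, -148.4, 74.7]
tcp_rot: [-3.136, 0.003, -1.453]
contact_force: [-1.1, -1.3, 0.7]
opening: 0.162
```

```bash
python3 -c "
from h import *
go(486.4,-148.2,74.2,1.459); print(sense()['wrist_torque'])"
```

```text
t 14.97 tcp [ 489.1 -148.4   74.7] rpy [-3.136e+00  3.000e-03 -1.453e+00] F [-1.1 -1.3  0.7] op 0.162 q6 1.15
-> translation [-0.05, 0.27, 0.05] twist -2.912
[-0.37688635  0.03098916  0.06469376]
```

arm_command --plan '[{"translation":[0,0,0],"twist":0.03,"gripper":0},{"translation":[0,0,0],"twist":0.06,"gripper":0},{"translation":[0,0,0],"twist":0.09,"gripper":0},{"translation":[0,0,0],"twist":0.1,"gripper":0},{"translation":[0,0,0],"twist":0.1,"gripper":0}]'

```text
clock: 15.38
eef_pos: [489.1, -148.5, 74.7]
tcp_rot: [-3.137, 0.003, -1.552]
contact_force: [0.3, -1.8, 0.3]
opening: 0.16
```

```bash
python3 -c "
from h import *
go(486.4,-148.2,74.2,1.459); print(sense()['wrist_torque'],sense()['joint_efforts'][5])"
```

```text
t 15.38 tcp [ 489.1 -148.5   74.7] rpy [-3.137e+00  3.000e-03 -1.552e+00] F [ 0.3 -1.8  0.3] op 0.16 q6 1.25
-> translation [-0.03, 0.27, 0.04] twist -3.011
[-0.33169865  0.02164224  0.1504636 ] 0.3817499242722988
```

arm_command --plan '[{"translation":[0,0,0],"twist":0.03,"gripper":0},{"translation":[0,0,0],"twist":0.06,"gripper":0},{"translation":[0,0,0],"twist":0.08,"gripper":0},{"translation":[0,0,0],"twist":0.08,"gripper":0},{"translation":[0,0,0],"twist":0.08,"gripper":0}]'

```text
clock: 15.8
eef_pos: [489.1, -148.5, 74.7]
tcp_rot: [-3.137, 0.003, -1.63]
contact_force: [0.1, -1.1, 1.0]
opening: 0.161
```

```bash
python3 -c "
from h import *
go(486.4,-148.2,74.2,1.459); print(sense()['wrist_torque'],sense()['joint_efforts'][5])"
```

```text
t 15.8 tcp [ 489.1 -148.5   74.7] rpy [-3.137e+00  3.000e-03 -1.630e+00] F [ 0.1 -1.1  1. ] op 0.161 q6 1.32
-> translation [-0.02, 0.27, 0.04] twist -3.089
[-0.32848616  0.06179375  0.11774592] 0.19812314305454493
```

arm_command --plan '[{"translation":[0,0,0],"twist":0.03,"gripper":0},{"translation":[0,0,0],"twist":0.06,"gripper":0},{"translation":[0,0,0],"twist":0.08,"gripper":0},{"translation":[0,0,0],"twist":0.08,"gripper":0},{"translation":[0,0,0],"twist":0.08,"gripper":0}]'

```text
clock: 16.22
eef_pos: [489.1, -148.6, 74.6]
tcp_rot: [-3.137, 0.004, -1.709]
contact_force: [-0.2, -1.5, 0.8]
opening: 0.161
```

```bash
python3 -c "
from h import *
go(486.4,-148.2,74.2,1.459); print(sense()['wrist_torque'],sense()['joint_efforts'][5])"
```

```text
t 16.22 tcp [ 489.1 -148.6   74.6] rpy [-3.137  0.004 -1.709] F [-0.2 -1.5  0.8] op 0.161 q6 1.4
-> translation [-0.0, 0.27, 0.04] twist -3.168
[-0.46325522  0.10289146  0.06994006] 0.20060133654624224
```

arm_command --plan '[{"translation":[0,0,0],"twist":0.03,"gripper":0},{"translation":[0,0,0],"twist":0.06,"gripper":0},{"translation":[0,0,0],"twist":0.08,"gripper":0},{"translation":[0,0,0],"twist":0.08,"gripper":0},{"translation":[0,0,0],"twist":0.08,"gripper":0}]'

```text
clock: 16.63
eef_pos: [489.1, -148.6, 74.7]
tcp_rot: [-3.137, 0.004, -1.788]
contact_force: [-1.0, -2.7, 0.7]
opening: 0.167
```

```bash
python3 -c "
from h import *
import pickle
go(486.4,-148.2,74.2,1.459); print(sense()['wrist_torque'],sense()['joint_efforts'][5])
m=camera_model('wrist');im=grab_frame('wrist');pickle.dump(m,open('w10.pkl','wb'));cv2.imwrite('pics/w10.png',cv2.convertScaleAbs(im,alpha=1.3,beta=20))
print(sense()['wrist_torque'],sense()['joint_efforts'][5])
"
```

```text
t 16.63 tcp [ 489.1 -148.6   74.7] rpy [-3.137  0.004 -1.788] F [-1.  -2.7  0.7] op 0.167 q6 1.48
-> translation [0.01, 0.27, 0.04] twist -3.247
[-0.57562491  0.14329817  0.13379542] 0.2017095359042287
[-0.54498398  0.14158878  0.08480426] 0.11933963745832443
```

View pics/w10.png

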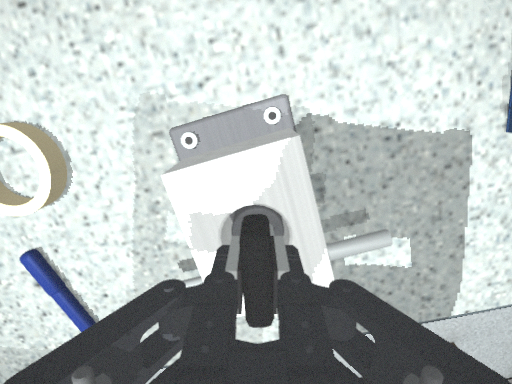

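arm_command --plan '[{"translation":[0,0,0],"twist":0.03,"gripper":0},{"translation":[0,0,0],"twist":0.06,"gripper":0},{"translation":[0,0,0],"twist":0.08,"gripper":0},{"translation":[0,0,0],"twist":0.08,"gripper":0},{"translation":[0,0,0],"twist":0.08,"gripper":0}]'

```text
clock: 17.1
eef_pos: [489.1, -148.7, 74.7]
tcp_rot: [-3.138, 0.004, -1.867]
contact_force: [-0.3, -3.3, 1.3]
opening: 0.166
```

```bash
python3 -c "
from h import *
import pickle
go(486.4,-148.2,74.2,1.459); print(sense()['wrist_torque'],sense()['joint_efforts'][5])
m=camera_model('wrist');im=grab_frame('wrist');pickle.dump(m,open('w11.pkl','wb'));cv2.imwrite('pics/w11.png',cv2.convertScaleAbs(im,alpha=1.3,beta=20))
"
```

```text
t 17.1 tcp [ 489.1 -148.7   74.7] rpy [-3.138  0.004 -1.867] F [-0.3 -3.3  1.3] op 0.166 q6 1.56
-> translation [0.03, 0.27, 0.05] twist -3.326
[-0.62213112  0.18068561  0.10457081] 0.20355647429823875
```

View pics/w11.png

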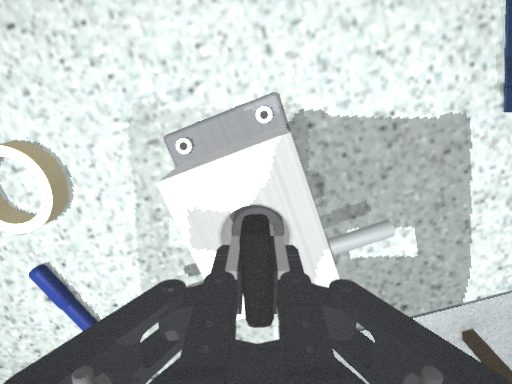

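```bash
python3 -c "
import cv2,numpy as np
o=[]
for n in('w8','w10','w11'):
    im=cv2.imread(f'pics/{n}.png')[200:340,205:310];o.append(cv2.convertScaleAbs(cv2.resize(im,None,fx=2.5,fy=4,interpolation=cv2.INTER_CUBIC),alpha=1.6,beta=15))
cv2.imwrite('pics/cmp.png',np.hstack(o))"
```

```text
(no output)
```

View pics/cmp.png

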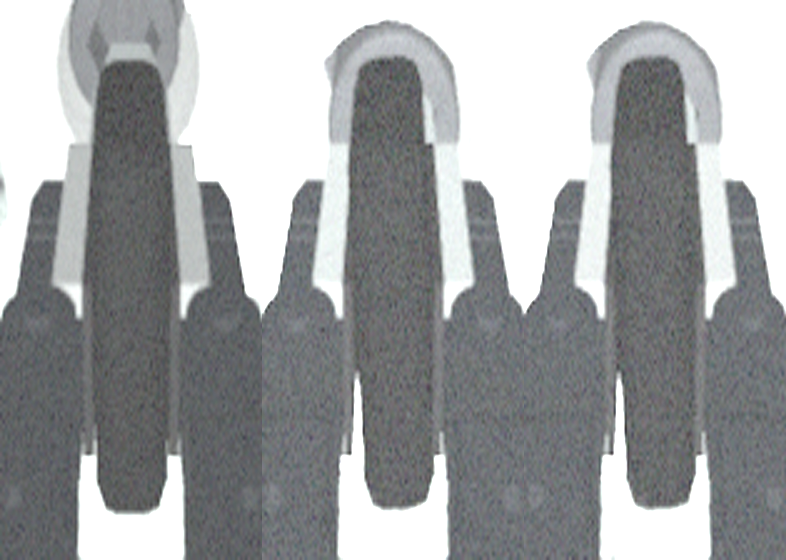

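arm_command --plan '[{"translation":[0,0,0],"twist":0.03,"gripper":0},{"translation":[0,0,0],"twist":0.06,"gripper":0},{"translation":[0,0,0],"twist":0.08,"gripper":0},{"translation":[0,0,0],"twist":0.08,"gripper":0},{"translation":[0,0,0],"twist":0.08,"gripper":0}]'

```text
clock: 17.57
eef_pos: [489.0, -148.7, 74.6]
tcp_rot: [-3.138, 0.004, -1.946]
contact_force: [-0.8, -3.9, 1.1]
opening: 0.16
```

```bash
cat > chk.py <<'E'
from h import *
import pickle,sys
n=sys.argv[1]
go(486.4,-148.2,74.2,1.459); print(sense()['wrist_torque'],sense()['joint_efforts'][5])
m=camera_model('wrist');im=grab_frame('wrist');pickle.dump(m,open(n+'.pkl','wb'));cv2.imwrite(f'pics/{n}.png',cv2.convertScaleAbs(im,alpha=1.3,beta=20))
o=[]
for k in('w8','w10',n):
    im=cv2.imread(f'pics/{k}.png')[200:340,205:310];o.append(cv2.convertScaleAbs(cv2.resize(im,None,fx=2.5,fy=4,interpolation=cv2.INTER_CUBIC),alpha=1.6,beta=15))
cv2.imwrite(f'pics/cmp_{n}.png',np.hstack(o))
E
python3 chk.py w12
```

```text
t 17.57 tcp [ 489.  -148.7   74.6] rpy [-3.138  0.004 -1.946] F [-0.8 -3.9  1.1] op 0.16 q6 1.64
-> translation [0.05, 0.27, 0.04] twist -3.405
[-0.71705172  0.20727022  0.21415394] 0.34876512363553047
```

View pics/cmp_w12.png

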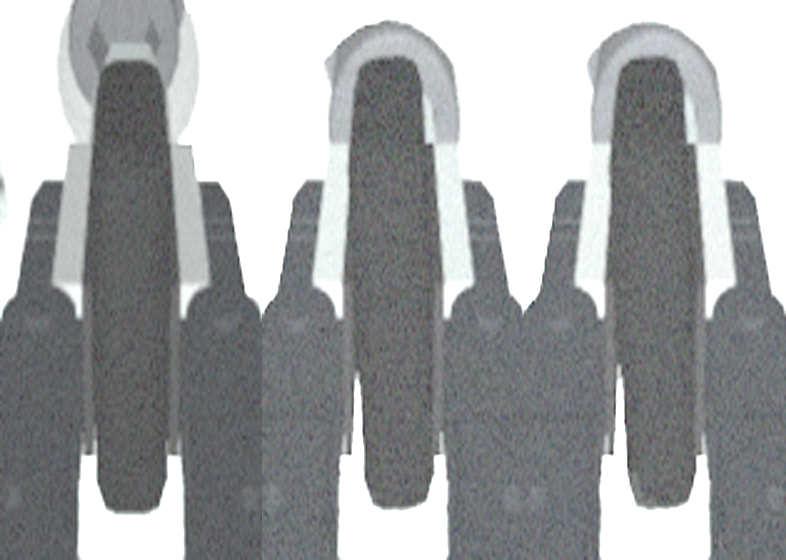

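arm_command --plan '[{"translation":[0,0,0],"twist":0.02,"gripper":0},{"translation":[0,0,0],"twist":0.04,"gripper":0},{"translation":[0,0,0],"twist":0.06,"gripper":0},{"translation":[0,0,0],"twist":0.06,"gripper":0},{"translation":[0,0,0],"twist":0.06,"gripper":0}]'

```text
clock: 18.03
eef_pos: [489.0, -148.7, 74.6]
tcp_rot: [-3.138, 0.005, -2.006]
contact_force: [-1.1, -3.6, 1.6]
opening: 0.162
```

```bash
python3 chk.py w13
```

```text
t 18.03 tcp [ 489.  -148.7   74.6] rpy [-3.138  0.005 -2.006] F [-1.1 -3.6  1.6] op 0.162 q6 1.7
-> translation [0.06, 0.26, 0.04] twist -3.465
[-0.78623408  0.23990015  0.32467772] 0.44887145049870014
```

View pics/cmp_w13.png

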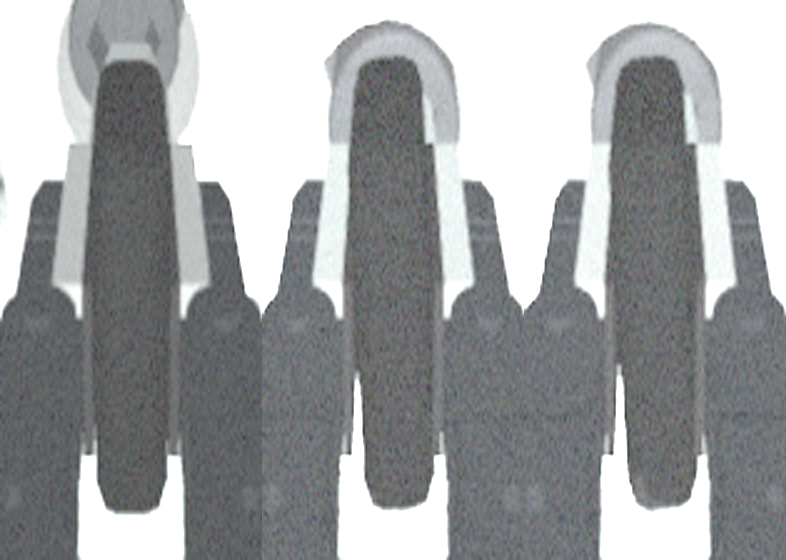

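arm_command --plan '[{"translation":[0,0,0],"twist":0.03,"gripper":0},{"translation":[0,0,0],"twist":0.06,"gripper":0},{"translation":[0,0,0],"twist":0.08,"gripper":0},{"translation":[0,0,0],"twist":0.08,"gripper":0},{"translation":[0,0,0],"twist":0.08,"gripper":0}]'

```text
clock: 18.5
eef_pos: [489.0, -148.8, 74.7]
tcp_rot: [-3.139, 0.005, -2.085]
contact_force: [-1.5, -4.7, 1.1]
opening: 0.165
```

```bash
python3 chk.py w14
```

```text
t 18.5 tcp [ 489.  -148.8   74.7] rpy [-3.139  0.005 -2.085] F [-1.5 -4.7  1.1] op 0.165 q6 1.78
-> translation [0.08, 0.25, 0.05] twist -3.544
[-0.88689505  0.36674855  0.26055426] 0.3894304856657982
```

View pics/cmp_w14.png

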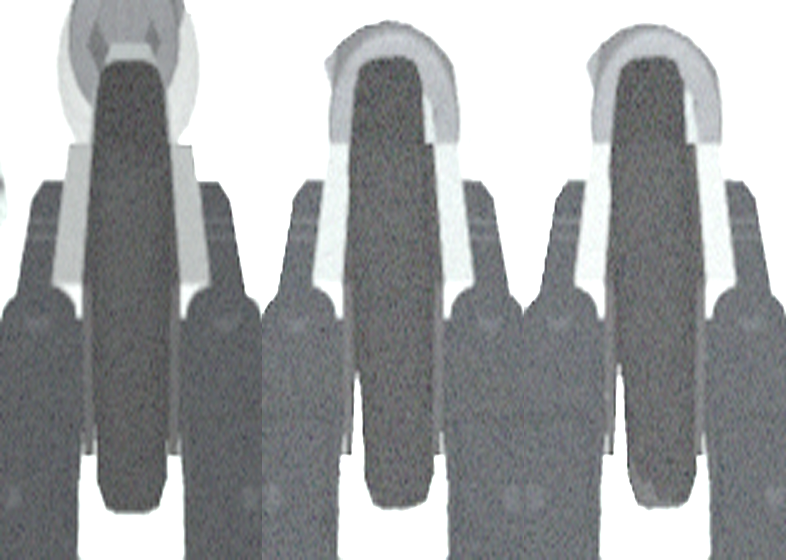

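arm_command --plan '[{"translation":[0,0,0],"twist":0.04,"gripper":0},{"translation":[0,0,0],"twist":0.08,"gripper":0},{"translation":[0,0,0],"twist":0.12,"gripper":0},{"translation":[0,0,0],"twist":0.12,"gripper":0},{"translation":[0,0,0],"twist":0.12,"gripper":0}]'

```text
clock: 18.97
eef_pos: [488.9, -148.8, 74.6]
tcp_rot: [-3.14, 0.005, -2.203]
contact_force: [-1.5, -4.6, 1.0]
opening: 0.166
```

```bash
python3 chk.py w15; python3 -c "
from h import *
for n in('side','scene'):
    im=grab_frame(n);m=camera_model(n)
    p=proj(m,[488,-148,60])[0].astype(int)-[40,40]
    cv2.imwrite(f'pics/{n}15c.png',cv2.resize(im[p[1]:p[1]+80,p[0]:p[0]+80],None,fx=7,fy=7,interpolation=cv2.INTER_CUBIC))
print(sense()['wrist_torque'],sense()['joint_efforts'][5])
"
```

```text
t 18.97 tcp [ 488.9 -148.8   74.6] rpy [-3.14   0.005 -2.203] F [-1.5 -4.6  1. ] op 0.166 q6 1.9
-> translation [0.1, 0.24, 0.04] twist -3.662
[-0.9506948   0.40475285  0.22456351] 0.4288280289620161
[-0.94032696  0.29497138  0.15416454] 0.21008481737226248
```

View pics/cmp_w15.png

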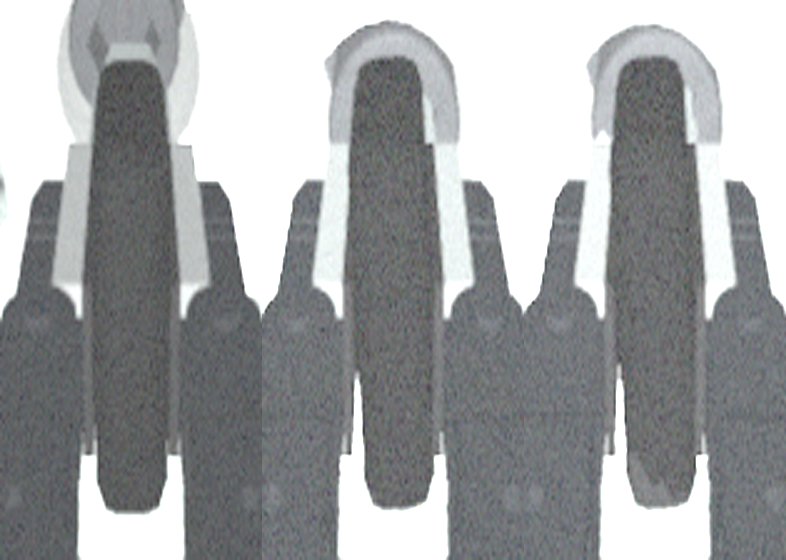

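View pics/side15c.png

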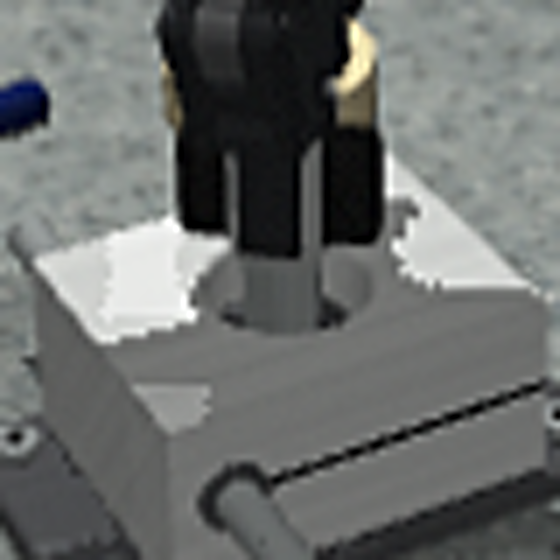

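arm_command --plan '[{"translation":[0,0,0],"twist":0,"gripper":0.4},{"translation":[0,0,0],"twist":0,"gripper":0.7},{"translation":[0,0,0],"twist":0,"gripper":0.9},{"translation":[0,0,0],"twist":0,"gripper":0.9},{"translation":[0,0,0],"twist":0,"gripper":0.9}]'

```text
clock: 19.53
eef_pos: [489.0, -148.6, 74.6]
tcp_rot: [-3.14, 0.005, -2.204]
contact_force: [0.9, -0.3, -0.2]
opening: 0.859
```

```bash
python3 chk.py w16
```

```text
t 19.53 tcp [ 489.  -148.6   74.6] rpy [-3.14   0.005 -2.204] F [ 0.9 -0.3 -0.2] op 0.859 q6 1.9
-> translation [0.12, 0.23, 0.04] twist -3.663
[ 0.0170709  -0.0308788  -0.02757383] -0.001397749365423806
```

View pics/w16.png

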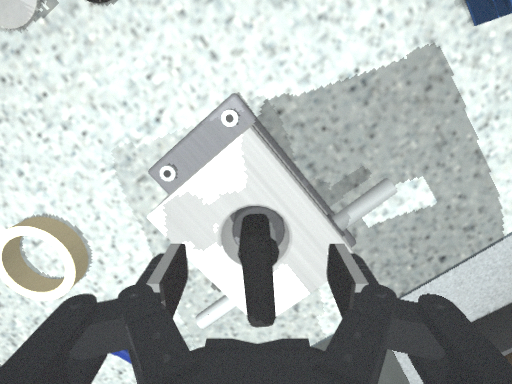

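```bash
python3 -c "
from h import *
o=[]
for n in('side','scene'):
    im=grab_frame(n);m=camera_model(n)
    p=proj(m,[488,-148,70])[0].astype(int)-[30,35]
    z=cv2.resize(im[p[1]:p[1]+65,p[0]:p[0]+60],None,fx=6,fy=6,interpolation=cv2.INTER_CUBIC)
    yaw=sense()['tcp_rot'][2]-np.pi/2
    R=Rt.from_euler('z',yaw).as_matrix()
    for t in((487.5,-148.5),):
      P=[np.array([*t,26])+R@np.array(q) for q in[(x,y,zz) for x in(-25,25) for y in(-7,7) for zz in(50,80)]]
      for u in proj(m,P): cv2.circle(z,tuple(((u-p+.5)*6).astype(int).tolist()),2,(0,0,255),-1)
    o.append(z)
cv2.imwrite('pics/c17.png',np.hstack(o))
im=cv2.imread('pics/w16.png')[195:275,215:305]
cv2.imwrite('pics/w16c.png',cv2.resize(cv2.convertScaleAbs(im,alpha=1.3),None,fx=7,fy=7,interpolation=cv2.INTER_CUBIC))
"
```

```text
(no output)
```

View pics/c17.png

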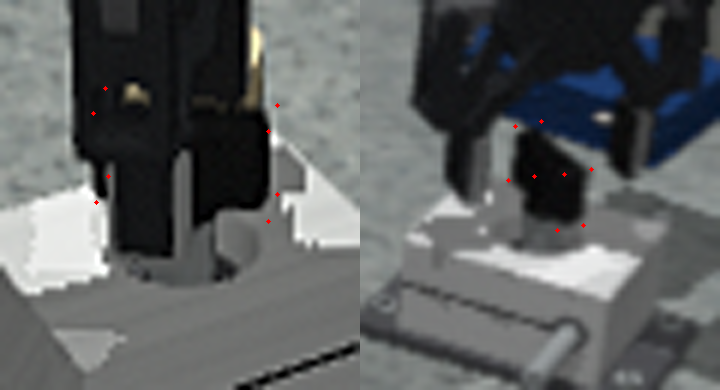

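View pics/w16c.png

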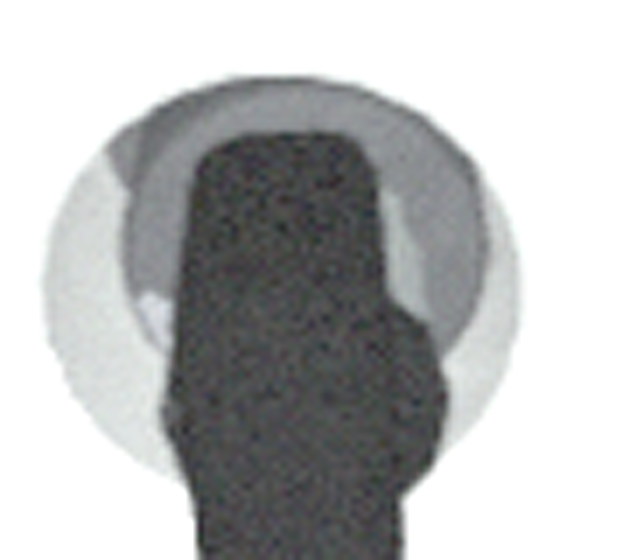

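arm_command --plan '[{"translation":[0,0,-2],"twist":0,"gripper":1},{"translation":[0,0,-5],"twist":0,"gripper":1},{"translation":[0,0,-8],"twist":0,"gripper":1},{"translation":[0,0,-11],"twist":0,"gripper":1},{"translation":[0,0,-11.5],"twist":0,"gripper":1}]'

```text
clock: 20.1
eef_pos: [490.9, -149.8, 194.4]
tcp_rot: [-3.133, 0.008, -2.204]
contact_force: [1.5, 0.4, 0.1]
opening: 1.001
```

```bash
python3 -c "
from h import *
import pickle
go(488,-148,190,-2.2)
o=[]
yaw=-2.204-np.pi/2
R=Rt.from_euler('z',yaw).as_matrix()
for n in('side','scene'):
    im=grab_frame(n);m=camera_model(n);cv2.imwrite(f'pics/{n}18.png',im)
    p=proj(m,[488,-148,70])[0].astype(int)-[30,35];print(n,p)
    z=cv2.resize(im[p[1]:p[1]+65,p[0]:p[0]+60],None,fx=6,fy=6,interpolation=cv2.INTER_CUBIC)
    P=[np.array([487.5,-148.5,26])+R@np.array(q) for q in[(x,y,zz) for x in(-25,25) for y in(-7,7) for zz in(50,80)]]
    for u in proj(m,P): cv2.circle(z,tuple(((u-p+.5)*6).astype(int).tolist()),2,(0,0,255),-1)
    o.append(z)
cv2.imwrite('pics/c18.png',np.hstack(o))
m=camera_model('wrist');im=grab_frame('wrist');pickle.dump(m,open('w18.pkl','wb'));cv2.imwrite('pics/w18.png',im)
p=proj(m,[488,-148,70])[0].astype(int)-[45,40];print(p)
cv2.imwrite('pics/w18c.png',cv2.resize(cv2.convertScaleAbs(im[p[1]:p[1]+80,p[0]:p[0]+90],alpha=1.5,beta=10),None,fx=8,fy=7,interpolation=cv2.INTER_CUBIC))
"
```

```text
t 20.1 tcp [ 490.9 -149.8  194.4] rpy [-3.133  0.008 -2.204] F [1.5 0.4 0.1] op 1.001 q6 1.9
-> translation [0.03, 0.34, 0.44] twist -0.004
side [215 213]
scene [299 134]
[214 151]
```

View pics/c18.png

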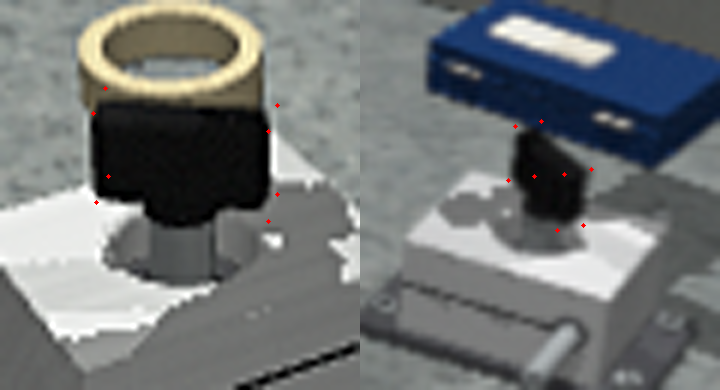

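View pics/w18c.png

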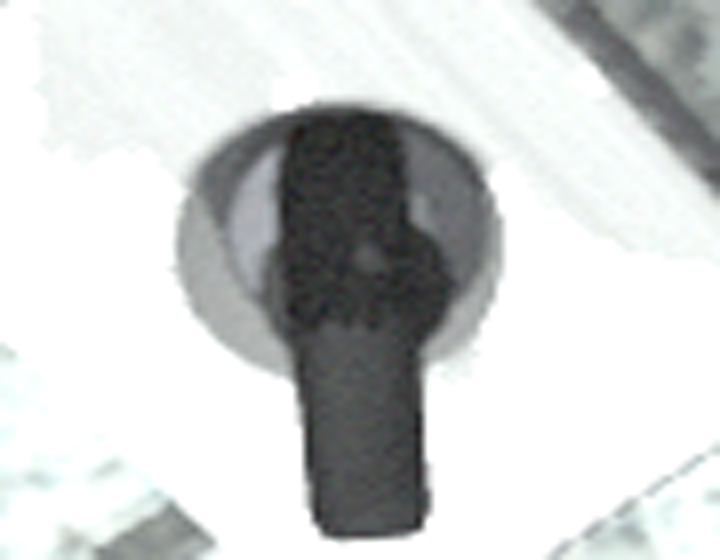

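```bash
python3 -c "
from h import *
o=[]
for n,(x,y) in(('side',(225,223)),('scene',(318,148))):
    im=cv2.imread(f'pics/{n}18.png')[y:y+34,x:x+40]
    z=cv2.resize(cv2.convertScaleAbs(im,alpha=2.5),None,fx=10,fy=10,interpolation=cv2.INTER_CUBIC);o.append(z)
cv2.imwrite('pics/c18b.png',np.hstack(o))
"
```

```text
(no output)
```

View pics/c18b.png

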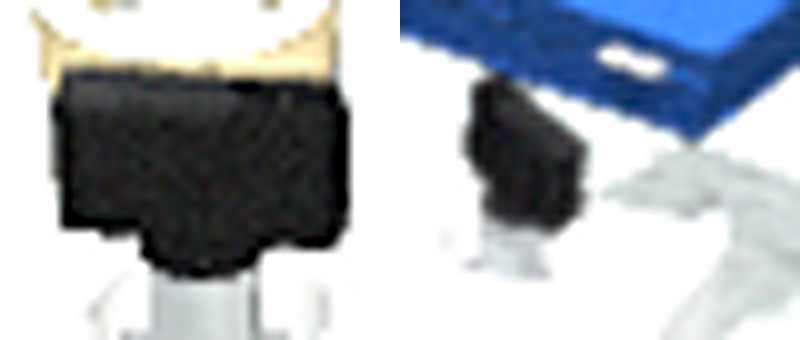

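```bash
cat > fit.py <<'E'
from h import *
def mask(n,im,seed):
    g=im.max(2); b=(g<48).astype(np.uint8)
    k,l=cv2.connectedComponents(b); lab=l[seed[1],seed[0]]; return (l==lab)
import sys
tag=sys.argv[1]
obs=[]
for n,seed,thr in(('side',(245,235),48),('scene',(330,165),48)):
    im=cv2.imread(f'pics/{n}{tag}.png');m=camera_model(n);p=proj(m,[488,-148,91])[0].round().astype(int)
    g=cv2.resize(im.max(2).astype(np.float32),None,fx=8,fy=8,interpolation=cv2.INTER_CUBIC)
    g2=((g<(48))).astype(np.uint8)
    k,l=cv2.connectedComponents(g2); M=l==l[p[1]*8,p[0]*8]
    ys,xs=np.nonzero(M); pts=np.c_[(xs+.5)/8-.5,(ys+.5)/8-.5]; print(n,p,pts.min(0),pts.max(0),len(pts)/64)
    obs.append((m,pts))
def box(v,r=2.0):
    x,y,z,yaw,a,b=v
    R=Rt.from_euler('xyz',[a,b,yaw]).as_matrix()
    L=[]
    for sx in(-1,1):
        for sy in(-1,1):
            for sz in(-1,1):
                for q in((25-r,7,15-r),(25,7-r,15-r),(25-r,7-r,15)): L.append((sx*q[0],sy*q[1],sz*q[2]))
    C=[(12*np.cos(t),12*np.sin(t),-19) for t in np.linspace(0,6.28,24)]
    return np.array([x,y,z])+np.array(L)@R.T
def angs(i): return np.radians([0,-15,-30,-45,-60,-75,-90,-105,-120,-135,-150,-165,180,15,165,30,150])
def res(v):
    f=[]
    P=box([*v[:4],v[4],v[5]])
    for i,(m,pts) in enumerate(obs):
        uv=proj(m,P)
        for t in angs(i):
            d=np.array([np.cos(t),np.sin(t)]); f.append((uv@d).max()-(pts@d).max())
    return np.array(f+[v[4]*10,v[5]*10])
for y0 in(-2.2-np.pi/2,-2.0-np.pi/2,-2.4-np.pi/2):
    s=least_squares(res,[488,-148,91,y0,0,0],loss='soft_l1',f_scale=.5)
    print(np.round(s.x[:3],1),'toolyaw',np.round(s.x[3]+np.pi/2,3),'tilt',np.round(s.x[4:],3),'cost',round(s.cost,2),np.round(np.abs(s.fun).max(),2))
E
python3 fit.py 18
```

```text
side [246 238] [229.8125 229.3125] [259.3125 250.5625] 518.03125
scene [330 163] [324.1875 154.6875] [335.9375 170.6875] 131.421875
[ 486.8 -146.4   88.8] toolyaw -2.254 tilt [-0.012  0.07 ] cost 2.65 1.07
[ 486.8 -146.4   88.8] toolyaw -2.254 tilt [-0.012  0.07 ] cost 2.65 1.07
[ 486.8 -146.4   88.8] toolyaw -2.254 tilt [-0.012  0.07 ] cost 2.65 1.07
```

```bash
python3 -c "
from h import *
go(488.3,-149.5,75,-2.21)"
```

```text
t 20.25 tcp [ 488.5 -149.1  189.7] rpy [-3.139  0.006 -2.204] F [-0.1  0.2 -0.4] op 1.002 q6 1.9
-> translation [0.11, 0.02, 11.47] twist 0.006
```

arm_command --plan '[{"translation":[0.1,0,2.5],"twist":0,"gripper":1},{"translation":[0.1,0,5.5],"twist":0,"gripper":1},{"translation":[0.1,0,8.5],"twist":0,"gripper":1},{"translation":[0.1,0,10.5],"twist":0,"gripper":1},{"translation":[0.1,0,11],"twist":0,"gripper":1}]'

```text
clock: 20.67
eef_pos: [484.9, -148.4, 75.0]
tcp_rot: [3.137, 0.003, -2.204]
contact_force: [-0.3, 0.4, 0.5]
opening: 1.002
```

```bash
python3 -c "
from h import *
go(488.3,-149.5,75,-2.21)"
```

```text
t 20.67 tcp [ 484.9 -148.4   75. ] rpy [ 3.137e+00  3.000e-03 -2.204e+00] F [-0.3  0.4  0.5] op 1.002 q6 1.9
-> translation [-0.12, -0.34, -0.01] twist 0.006
```

arm_command --plan '[{"translation":[-0.1,-0.34,0],"twist":0,"gripper":1},{"translation":[-0.1,-0.34,0],"twist":0,"gripper":1},{"translation":[-0.1,-0.34,0],"twist":0,"gripper":1},{"translation":[-0.1,-0.34,0],"twist":0,"gripper":0.6},{"translation":[-0.1,-0.34,0],"twist":0,"gripper":0.4}]'

```text
clock: 21.08
eef_pos: [488.9, -149.9, 76.0]
tcp_rot: [3.139, 0.004, -2.204]
contact_force: [0.1, 1.2, -1.5]
opening: 0.748
```

arm_command --plan '[{"translation":[0,0,0],"twist":0,"gripper":0},{"translation":[0,0,0],"twist":0,"gripper":0},{"translation":[0,0,0],"twist":0,"gripper":0},{"translation":[0,0,0],"twist":0,"gripper":0},{"translation":[0,0,0],"twist":0,"gripper":0}]'

```text
clock: 21.5
eef_pos: [489.3, -149.8, 76.3]
tcp_rot: [3.139, 0.004, -2.204]
contact_force: [1.7, 0.9, 2.6]
opening: 0.156
```

```bash
python3 chk.py w20
```

```text
t 21.5 tcp [ 489.3 -149.8   76.3] rpy [ 3.139  0.004 -2.204] F [1.7 0.9 2.6] op 0.156 q6 1.9
-> translation [0.04, 0.33, 0.21] twist -3.663
[ 0.19917565 -0.17367053 -0.09262579] -0.16657371539622545
```

View pics/cmp_w20.png

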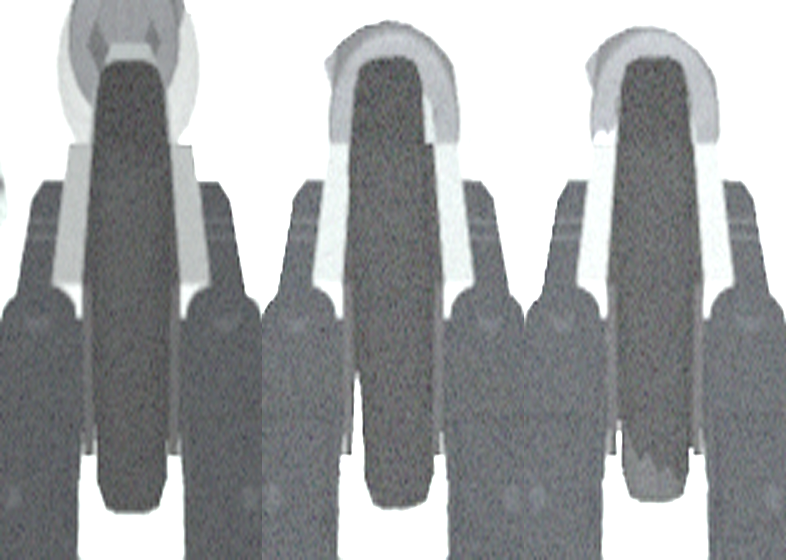

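arm_command --plan '[{"translation":[0,0,0],"twist":0.03,"gripper":0},{"translation":[0,0,0],"twist":0.06,"gripper":0},{"translation":[0,0,0],"twist":0.09,"gripper":0},{"translation":[0,0,0],"twist":0.1,"gripper":0},{"translation":[0,0,0],"twist":0.1,"gripper":0}]' --squeeze 80

```text
clock: 21.97
eef_pos: [489.2, -149.9, 76.3]
tcp_rot: [3.139, 0.004, -2.304]
contact_force: [-1.0, -0.7, 2.5]
opening: 0.151
```

```bash
python3 chk.py w21;python3 -c "
from h import *
print(sense()['wrist_torque'],sense()['joint_efforts'][5])"
```

```text
t 21.97 tcp [ 489.2 -149.9   76.3] rpy [ 3.139  0.004 -2.304] F [-1.  -0.7  2.5] op 0.151 q6 2.0
-> translation [0.07, 0.32, 0.21] twist -3.763
[-0.04465099  0.05063241 -0.00033493] 0.2868336718529463
[-0.11039325  0.12415679  0.00208336] 0.13341946061700583
```

View pics/cmp_w21.png

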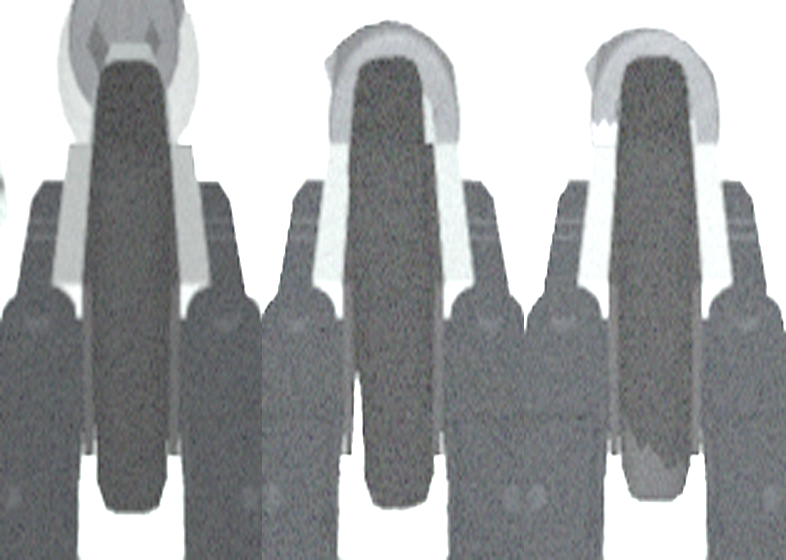

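arm_command --plan '[{"translation":[0,0,0],"twist":0.03,"gripper":0},{"translation":[0,0,0],"twist":0.06,"gripper":0},{"translation":[0,0,0],"twist":0.09,"gripper":0},{"translation":[0,0,0],"twist":0.1,"gripper":0},{"translation":[0,0,0],"twist":0.1,"gripper":0}]'

```text
clock: 22.43
eef_pos: [489.2, -149.9, 76.2]
tcp_rot: [3.138, 0.003, -2.403]
contact_force: [-1.5, -0.8, 1.2]
opening: 0.145
```

```bash
python3 chk.py w22;python3 -c "
from h import *
print(sense()['wrist_torque'],sense()['joint_efforts'][5])"
```

```text
t 22.43 tcp [ 489.2 -149.9   76.2] rpy [ 3.138e+00  3.000e-03 -2.403e+00] F [-1.5 -0.8  1.2] op 0.145 q6 2.09
-> translation [0.09, 0.31, 0.2] twist -3.862
[-0.10962519  0.08657977 -0.05976952] 0.22259863559156656
[-0.172114    0.19286598 -0.07125218] 0.06956531200557947
```

View pics/cmp_w22.png

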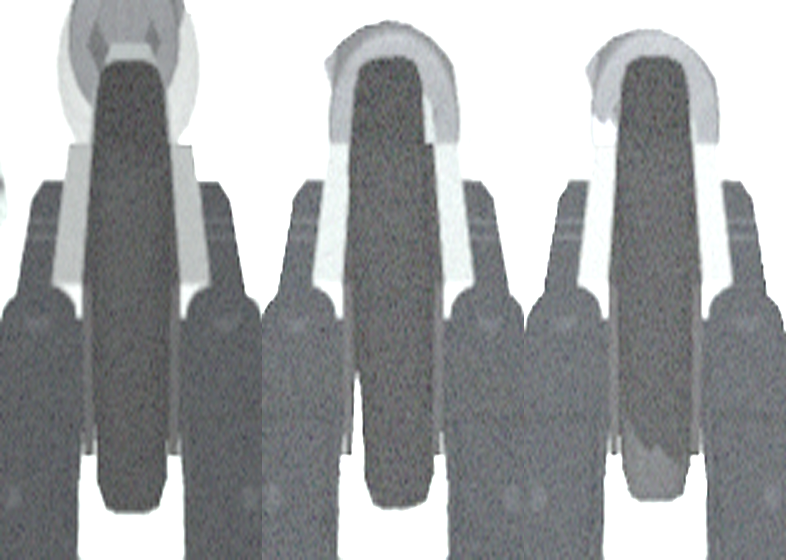

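arm_command --plan '[{"translation":[0,0,0],"twist":0.03,"gripper":0},{"translation":[0,0,0],"twist":0.06,"gripper":0},{"translation":[0,0,0],"twist":0.09,"gripper":0},{"translation":[0,0,0],"twist":0.12,"gripper":0},{"translation":[0,0,0],"twist":0.12,"gripper":0}]'

```text
clock: 22.9
eef_pos: [489.0, -150.0, 76.2]
tcp_rot: [3.138, 0.003, -2.523]
contact_force: [-0.6, -1.0, 2.1]
opening: 0.146
```

```bash
cat > tq.py <<'E'
from h import *
go(488,-149,75,-2.2)
a=[];e=[]
for i in range(3):
    s=sense();a.append(s['wrist_torque']);e.append(s['joint_efforts'][5]);grab_frame('wrist')
print('tq',np.round(a,3).tolist(),np.round(e,2))
E
python3 tq.py
```

```text
t 22.9 tcp [ 489.  -150.    76.2] rpy [ 3.138e+00  3.000e-03 -2.523e+00] F [-0.6 -1.   2.1] op 0.146 q6 2.21
-> translation [0.03, 0.14, 0.12] twist -0.323
tq [[-0.235, 0.204, -0.002], [-0.239, 0.297, -0.085], [-0.338, 0.188, -0.023]] [0.51 0.27 0.05]
```

arm_command --plan '[{"translation":[0,0,0],"twist":0.03,"gripper":0},{"translation":[0,0,0],"twist":0.06,"gripper":0},{"translation":[0,0,0],"twist":0.09,"gripper":0},{"translation":[0,0,0],"twist":0.12,"gripper":0},{"translation":[0,0,0],"twist":0.12,"gripper":0}]'

```text
clock: 23.47
eef_pos: [489.1, -149.9, 76.2]
tcp_rot: [3.137, 0.002, -2.641]
contact_force: [0.4, 0.7, 1.6]
opening: 0.15
```

```bash
python3 tq.py; python3 chk.py w23
python3 - <<'E'
from h import *
for n in('side','scene'): cv2.imwrite(f'pics/{n}23.png',grab_frame(n))
a=cv2.imread('pics/side23.png')[205:275,205:290];b=cv2.imread('pics/scene23.png')[130:200,290:375]
cv2.imwrite('pics/c23.png',np.hstack([cv2.resize(x,None,fx=4.5,fy=4.5,interpolation=cv2.INTER_CUBIC) for x in(a,b)]))
E
```

```text
t 23.47 tcp [ 489.1 -149.9   76.2] rpy [ 3.137e+00  2.000e-03 -2.641e+00] F [0.4 0.7 1.6] op 0.15 q6 2.33
-> translation [0.05, 0.13, 0.12] twist -0.441
tq [[-0.02, 0.019, 0.012], [-0.071, 0.041, -0.026], [-0.011, 0.068, -0.102]] [0.55 0.32 0.1 ]
t 23.62 tcp [ 489.1 -149.9   76.2] rpy [ 3.138e+00  2.000e-03 -2.640e+00] F [-0.5  0.2  1.4] op 0.144 q6 2.33
-> translation [0.16, 0.28, 0.2] twist -4.099
[ 0.02691516  0.04772836 -0.02802493] 0.012792925990652293
```

View pics/c23.png

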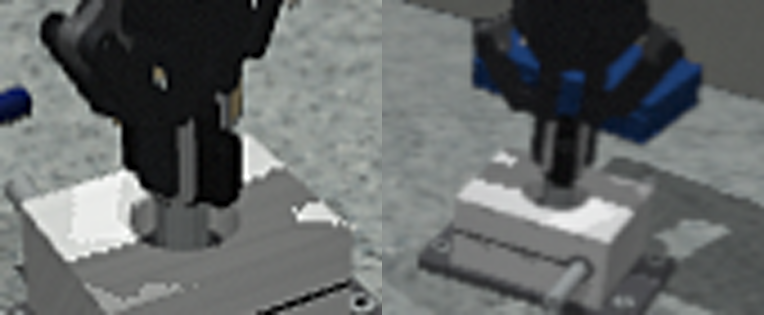

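View pics/w23.png

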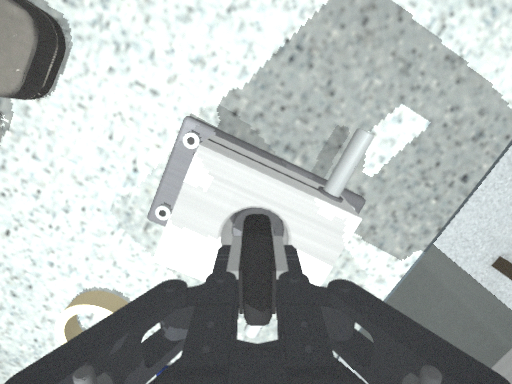

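arm_command --plan '[{"translation":[0,0,0],"twist":0.04,"gripper":0},{"translation":[0,0,0],"twist":0.08,"gripper":0},{"translation":[0,0,0],"twist":0.12,"gripper":0},{"translation":[0,0,0],"twist":0.15,"gripper":0},{"translation":[0,0,0],"twist":0.15,"gripper":0}]'

```text
clock: 24.18
eef_pos: [488.8, -150.0, 76.2]
tcp_rot: [3.137, 0.001, -2.791]
contact_force: [-0.9, -1.1, 2.2]
opening: 0.148
```

```bash
python3 tq.py
```

```text
t 24.18 tcp [ 488.8 -150.    76.2] rpy [ 3.137e+00  1.000e-03 -2.791e+00] F [-0.9 -1.1  2.2] op 0.148 q6 2.48
-> translation [0.04, 0.12, 0.12] twist -0.591
tq [[-0.265, 0.27, 0.064], [-0.306, 0.356, 0.001], [-0.258, 0.362, -0.032]] [0.59 0.34 0.12]
```

arm_command --plan '[{"translation":[0,0,0],"twist":0.04,"gripper":0},{"translation":[0,0,0],"twist":0.08,"gripper":0},{"translation":[0,0,0],"twist":0.1,"gripper":0},{"translation":[0,0,0],"twist":0.1,"gripper":0},{"translation":[0,0,0],"twist":0.1,"gripper":0}]'

```text
clock: 24.75
eef_pos: [488.6, -150.1, 76.1]
tcp_rot: [3.137, 0.0, -2.887]
contact_force: [-2.9, -2.9, 2.0]
opening: 0.147
```

```bash
python3 tq.py
```

```text
t 24.75 tcp [ 488.6 -150.1   76.1] rpy [ 3.137  0.    -2.887] F [-2.9 -2.9  2. ] op 0.147 q6 2.58
-> translation [0.03, 0.12, 0.11] twist -0.687
tq [[-0.558, 0.59, 0.087], [-0.594, 0.582, 0.066], [-0.539, 0.636, 0.108]] [0.2  0.11 0.09]
```

arm_command --plan '[{"translation":[0,0,0],"twist":0.02,"gripper":0},{"translation":[0,0,0],"twist":0.04,"gripper":0},{"translation":[0,0,0],"twist":0.06,"gripper":0},{"translation":[0,0,0],"twist":0.06,"gripper":0},{"translation":[0,0,0],"twist":0.06,"gripper":0}]'

```text
clock: 25.32
eef_pos: [488.5, -150.1, 76.1]
tcp_rot: [3.137, -0.0, -2.948]
contact_force: [-2.8, -2.7, 2.4]
opening: 0.148
```

```bash
python3 tq.py
```

```text
t 25.32 tcp [ 488.5 -150.1   76.1] rpy [ 3.137 -0.    -2.948] F [-2.8 -2.7  2.4] op 0.148 q6 2.64
-> translation [0.03, 0.12, 0.11] twist -0.748
tq [[-0.595, 0.587, 0.258], [-0.636, 0.6, 0.224], [-0.658, 0.669, 0.18]] [0.33 0.25 0.22]
```

arm_command --plan '[{"translation":[0,0,0],"twist":0.02,"gripper":0},{"translation":[0,0,0],"twist":0.04,"gripper":0},{"translation":[0,0,0],"twist":0.04,"gripper":0},{"translation":[0,0,0],"twist":0.04,"gripper":0},{"translation":[0,0,0],"twist":0.04,"gripper":0}]'

```text
clock: 25.88
eef_pos: [488.5, -150.1, 76.1]
tcp_rot: [3.137, -0.0, -2.988]
contact_force: [-4.1, -2.4, 2.3]
opening: 0.15
```

```bash
python3 tq.py
```

```text
t 25.88 tcp [ 488.5 -150.1   76.1] rpy [ 3.137 -0.    -2.988] F [-4.1 -2.4  2.3] op 0.15 q6 2.68
-> translation [0.04, 0.11, 0.11] twist -0.788
tq [[-0.626, 0.688, 0.328], [-0.661, 0.625, 0.291], [-0.648, 0.668, 0.301]] [0.3  0.29 0.28]
```

arm_command --plan '[{"translation":[0,0,0],"twist":-0.04,"gripper":0},{"translation":[0,0,0],"twist":-0.1,"gripper":0},{"translation":[0,0,0],"twist":-0.1,"gripper":0},{"translation":[0,0,0],"twist":-0.1,"gripper":0.3},{"translation":[0,0,0],"twist":-0.1,"gripper":0.6}]'

```text
clock: 26.45
eef_pos: [489.1, -149.8, 76.2]
tcp_rot: [3.137, 0.001, -2.89]
contact_force: [-0.9, 0.2, 0.6]
opening: 0.422
```

arm_command --plan '[{"translation":[0,0,0],"twist":0,"gripper":0.9},{"translation":[0,0,0],"twist":0,"gripper":1},{"translation":[0,0,0],"twist":0,"gripper":1},{"translation":[0,0,0],"twist":0,"gripper":1},{"translation":[0,0,0],"twist":0,"gripper":1}]'

```text
clock: 26.87
eef_pos: [489.2, -149.8, 76.1]
tcp_rot: [3.137, 0.002, -2.89]
contact_force: [1.0, -0.3, -1.4]
opening: 1.006
```

```bash
python3 tq.py; python3 chk.py w24
```

```text
t 26.87 tcp [ 489.2 -149.8   76.1] rpy [ 3.137e+00  2.000e-03 -2.890e+00] F [ 1.  -0.3 -1.4] op 1.006 q6 2.58
-> translation [0.1, 0.1, 0.11] twist -0.69
tq [[-0.009, -0.004, 0.016], [-0.048, 0.044, -0.027], [0.027, 0.042, -0.037]] [0.01 0.   0.  ]
t 27.02 tcp [ 489.1 -149.8   76.1] rpy [ 3.137e+00  1.000e-03 -2.890e+00] F [ 0.1  0.8 -0.1] op 0.999 q6 2.58
-> translation [0.22, 0.22, 0.19] twist -4.349
[-0.03312698  0.0090026  -0.03624613] 0.002423742553219199
```

View pics/w24.png

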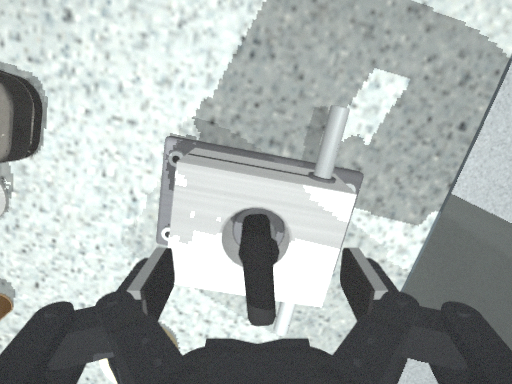

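arm_command --plan '[{"translation":[0,0,-2],"twist":0,"gripper":1},{"translation":[0,0,-5],"twist":0,"gripper":1},{"translation":[0,0,-8],"twist":0,"gripper":1},{"translation":[0,0,-11],"twist":0,"gripper":1},{"translation":[0,0,-11.5],"twist":0,"gripper":1}]'

```text
clock: 27.48
eef_pos: [491.6, -151.2, 195.9]
tcp_rot: [3.14, 0.007, -2.89]
contact_force: [2.0, 0.1, -0.5]
opening: 0.997
```

```bash
python3 - <<'E'
from h import *
go(488,-148,190)
for n in('side','scene'): cv2.imwrite(f'pics/{n}25.png',grab_frame(n))
a=cv2.imread('pics/side25.png')[205:275,205:290];b=cv2.imread('pics/scene25.png')[130:200,290:375]
cv2.imwrite('pics/c25.png',np.hstack([cv2.resize(x,None,fx=4.5,fy=4.5,interpolation=cv2.INTER_CUBIC) for x in(a,b)]))
cv2.imwrite('pics/w25.png',grab_frame('wrist'))
E
sed -i 's/for y0 in.*/for y0 in(-2.9-np.pi\/2,-2.7-np.pi\/2):/' fit.py; python3 fit.py 25
```

```text
t 27.48 tcp [ 491.6 -151.2  195.9] rpy [ 3.14   0.007 -2.89 ] F [ 2.   0.1 -0.5] op 0.997 q6 2.58
-> translation [0.27, 0.4, 0.59] twist None
side [246 238] [232.8125 225.8125] [256.3125 251.4375] 424.875
scene [330 163] [326.1875 154.3125] [334.4375 171.0625] 79.203125
[ 485.8 -147.8   89.8] toolyaw -2.883 tilt [0.026 0.065] cost 2.44 1.01
[ 485.8 -147.8   89.8] toolyaw -2.883 tilt [0.026 0.065] cost 2.44 1.01
```

View pics/c25.png

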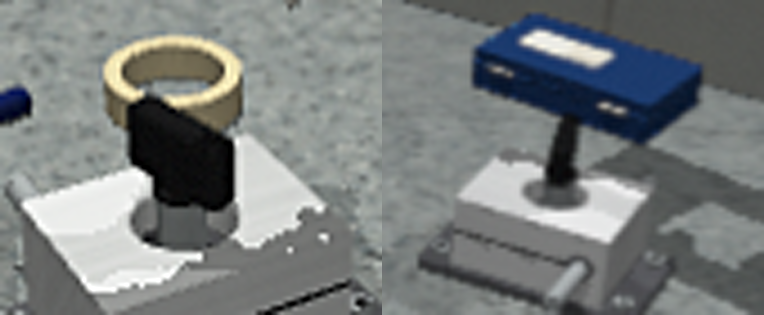

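Run:
```python
from h import *
go(488,-148,190); job.sign_off()
```

```text
t 27.63 tcp [ 489.2 -150.4  191.2] rpy [ 3.137e+00  2.000e-03 -2.890e+00] F [-0.3  0.9 -0.3] op 0.996 q6 2.58
-> translation [0.05, 0.26, 0.12] twist None
the job is handed in; nothing more can be done
```

I handed the job in at about 27.6 s. The key stands fully seated and let go in the screw, and the screw appears to be against its stop. The screw's angle can't be read directly, so that last point is inferred.

**What I did:**
- I took the black key from its stand and lined it up with the socket angle seen in the wrist picture. It went straight in to the expected floor depth with about 4 N of contact, so no searching by turning was needed.
- I turned the screw clockwise a quarter turn, let go with the fingers fully clear, took a fresh grip and turned on.

**What did not go as planned:** I turned past the stop.
- The moment rose to about 0.3 N m near the expected angle, and I kept turning to confirm it. The key then turned about 60° further than the screw can, so it seems to have slipped one hex position in the socket.
- I turned on to the next hex position. The moment rose again from 0.09 to 0.30 N m within 0.1 rad, about 1.0 rad (one hex step is 1.05) beyond the first rise. Together with the socket angle measured at the start, this puts the screw at about 3.14 rad.
- I then eased off, let go and raised the hand.

**Last checks:**
- **Seating:** the camera fit put the handle's centre at a height of about 90 mm, against 91 mm expected when seated. These cameras had read about 2 mm low earlier.
- **Lean:** about 0.07 rad, where the limit is 0.2.
- **Hand:** open, about 115 mm above the grip height, with wrist force near zero.
- **Other things on the bench:** I never moved the hand near them and saw no sign that any had shifted, but I did not measure their positions again at the end.

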